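# Swap the blown power modules of an inverter and switch it on

## Robot

A 7-joint arm with a two-finger parallel gripper is mounted at the origin on the work surface. World frame = base frame: x ahead of the robot, y to its left, z up, the work surface at z = 0. Lengths are in mm, angles in rad, forces in N, time in s.
With the tool pointing down it reaches from about 400 to 875 mm from the base axis. Payload 4.4 kg.
Tool frame: the origin (TCP) lies midway between the tips of the shut fingers; the grasp point (between the pads) lies ctrl.grip_depth behind it (ctrl.grip_depth is the distance from the TCP to the grasp point, in mm); z points along the fingers, y is the line along which they close (so a half turn about z gives the same grasp; the last joint's range is limited). The gripper opens to 85 mm and grips with 20 to 120 N. Pads are 22 mm wide; open, the fingers measure 114 mm over their backs; the gripper's body (76 mm by 85 mm) begins 54 mm behind the grasp point. The pads swing forward as they close: fully open they stand 13 mm farther back than shut.
Start: joints at [-1.336, 0.628, 0.038, 1.517, -0.027, 0.996, -0.02], TCP at [192.561, 620.837, 231.313] pointing down, gripper open.
Joint ranges: [-3.06, 3.06], [-0.37, 2.12], [-1.25, 1.32], [0.18, 2.47], [-1.1, 4.24], [0.23, 1.98], [-2.94, 2.94]. Speed limits (rad/s): [2.57, 2.57, 3.14, 3.14, 3.14, 3.14, 3.14].

## Interface

Orientations are given as [roll, pitch, yaw] about the fixed x, y, z axes, in that order (R = Rz(yaw) Ry(pitch) Rx(roll)).
In Python, from cell import ctrl gives the robot as it stands.
- The arm moves only by the tool carry_out, never from a script. Its argument "deltas" is one flat list of numbers, 7 for each row, row after row: the turn, a rotation vector about the tool's x, y, z in degrees, then the shift along the tool's x, y, z in m, then the closure, from -1 (fully open) to 1 (shut). In form: [wx, wy, wz, dx, dy, dz, claw, wx, wy, wz, dx, dy, dz, claw, ...]. A call has 1 to 12 rows; each row shifts and turns the commanded pose from where the row before left it, along the tool's axes as they then stand; what a row does not reach is not made up. A row lasts 1/8 s, in which the tool goes at most 62.5 mm and 10.7 degrees, less where a joint would pass 70% of its speed; a pose out of reach is approached as far as the arm can. A call with a gripper value outside its range is refused whole. The fingers move at their own pace and stop on an object; the grip force is fixed at half the most. Time passes only in rows, so rows that do not move let the fingers close. It gives the time, the measured TCP pose, the force, the opening and the grip force at its end, in the units of the state.
- ctrl.read_state(): the state, without advancing time (a new reading comes with each control period).
- ctrl.get_image(name): name is "scene" or "top" or "wrist"; returns the picture (480x640x3 uint8, red, green, blue); there is no depth.
- ctrl.calibration(name): a dict with "mtx" (3x3 intrinsics, pixels), "distortion" ([k1, k2, p1, p2, k3] as OpenCV has them; the pictures are not rectified), "R" (3x3) and "t" (3): a world point X has camera coordinates R X + t. Camera axes: x right, y down, z forward; pixel columns grow to the right and rows downward; lengths in mm; the calibration is good to about 2 mm. A picture is of the moment at which its call begins: read the wrist's pose just before it. calibration takes no time and is no camera call; for the wrist camera it gives the pose at the moment of the call.
- ctrl.finish_job(): hands the job in; it is judged then, once.
The state is a dict: "clock": time; "qpos": joint angles; "qd": joint speeds; "tau": joint torques, N m; "eef_pos": TCP position; "tool_rot": TCP orientation; "force": force on the tool from outside, world axes, zero at the start; "torque": the same for the moment, N m; "width": finger opening in mm; "gripper_force": force on a finger pad.
Only numpy, scipy, OpenCV 4.12 (cv2) and the standard library are available. Lean on these libraries where they do the work, as an engineer would, in place of code of your own. Each camera call takes 0.05 s, during which the arm holds its last target. There are 200 camera calls.

## Task

Repair the opened inverter: lift the blown power modules out of its bays into the scrap tray, then turn each new module from the bench so that its notch matches the key rib of a free bay and press it in until its base plate is flush with the deck (any bays will do). When all the new ones are in, fit the isolator handle fully down on its D shaft, flat to flat, turn it clockwise to the on stop and let go. Leave the other things on the bench where they are.

Things in the scene. Friction and masses are not known exactly. Their poses are not given: they have to be found in the camera images.
- inverter: opened inverter on a white board (310 x 275 x 10), fixed. Aluminium deck 280 x 248, its top 55 above the bench; black vented side panels 127 either side of the middle, 78 above the bench; copper bus bar (12 wide, 6 high) down the middle. Origin at the middle, on the bench, z up. Bays fill the -x half (robot side); isolator and control board, with capacitors 42 above the deck, the +x half.
- bay0: one of four like recesses in the deck, 94 x 50, 12 deep, walls upright. Origin at the centre of its floor (43 above the bench), z up, x along its length to the end with the key rib, the end away from the bus bar: a tongue 12 wide, 11 high, sticking 10 in from that end wall. Bays on one side of the bus bar are 78 apart, centre to centre.
- bay1: another such recess, same frame
- bay2: another such recess, same frame
- bay3: another such recess, same frame
- module0: power module, 0.3 kg: steel base plate 90 x 46 x 12 thick, foot bevelled 2 all round, a notch 16 wide, 10 deep in one short end; on it a black housing 64 long, 36 wide, 26 high (top 38 up), 2 off centre away from the notch, three copper terminals on top, brass pins at the notch end. Origin at the centre of the underside, x along its length to the notch, z up. Absent in some runs.
- module1: another power module, the same
- module2: another power module, the same
- module3: another power module, the same
- old0: a blown power module, seated in bay0 at the start: shape, size and frame as module0, but its lid is burst and the middle copper terminal is gone; it lifts straight out. Absent in some runs.
- old1: a blown power module, seated in bay1 at the start; as old0
- old2: a blown power module, seated in bay2 at the start; as old0
- old3: a blown power module, seated in bay3 at the start; as old0
- scrap_tray: grey open scrap tray on the bench, 200 x 140 x 45 high, walls 4, floor 4; fixed. Origin under its centre, x along the 200 side, z up.
- handle: the isolator's loose handle, black, 0.12 kg: disc 64 across, 22 high, on it an upright grip bar 60 long, 16 wide, 26 high (top 48 up); a pointer nose beside the disc. D-shaped bore in the underside, 17 deep, 1.2 wider than the shaft all round, its flat on the pointer's side. Origin on the axis at the underside, x along the bar to the pointer, z up.
- pointer (a point): below the end of the handle's pointer nose (white line), level with the underside, 40 from the axis along x
- shaft_foot (a point): foot of the isolator's brass D shaft, on its axis, at the top of its grey plate (61 above the bench), on which the fitted handle rests. The shaft stands up 15, is 20 across, with a flat 3 from the axis and a bevelled tip. The point turns with the shaft: x points out of the flat, z up.
- shaft (a joint): isolator shaft angle: 0 is off (flat towards the robot's end of the inverter), growing clockwise seen from above to the on stop at 1.05. It starts between 0 and 0.4, turns with slight friction (0.12 N m) and stays where it is left. The fitted handle has up to 0.26 rad of play on it either way.
- tip_cleaner: black round pot, 66 wide and 63 high with its brass-wool dome; a bystander, loose; origin at its underside
- multimeter: red hand-held meter lying flat, 150 x 76 x 38 high; a bystander, loose; origin at its underside
- screwdriver: blue-handled screwdriver, 200 long, 26 thick, lying; a bystander, loose; origin at its underside
- solder_reel: standing reel of solder, 70 wide, 50 high; a bystander, loose; origin at its underside
Things that resemble listed ones, but are neither listed nor needed, are in the scene too. Leave any purple look-alike of the module2 alone. Leave any green look-alike of the old2 alone.

How it is judged (in metres and radians):
On the way, in this order (a step that is already met when the one before it is completed fails the run):
1. every blown module is in the scrap tray and every new module is seated in a bay, notch on the rib, base plate flush with the deck (x of old0 in the frame of scrap_tray between -0.095 and 0.095 m and y of old0 in the frame of scrap_tray between -0.065 and 0.065 m and z of old0 in the frame of scrap_tray between 0 and 0.06 m and x of old1 in the frame of scrap_tray between -0.095 and 0.095 m and y of old1 in the frame of scrap_tray between -0.065 and 0.065 m and z of old1 in the frame of scrap_tray between 0 and 0.06 m and x of old2 in the frame of scrap_tray between -0.095 and 0.095 m and y of old2 in the frame of scrap_tray between -0.065 and 0.065 m and z of old2 in the frame of scrap_tray between 0 and 0.06 m and x of old3 in the frame of scrap_tray between -0.095 and 0.095 m and y of old3 in the frame of scrap_tray between -0.065 and 0.065 m and z of old3 in the frame of scrap_tray between 0 and 0.06 m and ((horizontal distance between module0 and bay0 below 0.005 m and z of module0 in the frame of bay0 below 0.0025 m and x of inverter in the frame of module0 below -0.05 m and angle between module0's own z axis and vertical below 0.04 rad) or (horizontal distance between module0 and bay1 below 0.005 m and z of module0 in the frame of bay1 below 0.0025 m and x of inverter in the frame of module0 below -0.05 m and angle between module0's own z axis and vertical below 0.04 rad) or (horizontal distance between module0 and bay2 below 0.005 m and z of module0 in the frame of bay2 below 0.0025 m and x of inverter in the frame of module0 below -0.05 m and angle between module0's own z axis and vertical below 0.04 rad) or (horizontal distance between module0 and bay3 below 0.005 m and z of module0 in the frame of bay3 below 0.0025 m and x of inverter in the frame of module0 below -0.05 m and angle between module0's own z axis and vertical below 0.04 rad)) and ((horizontal distance between module1 and bay0 below 0.005 m and z of module1 in the frame of bay0 below 0.0025 m and x of inverter in the frame of module1 below -0.05 m and angle between module1's own z axis and vertical below 0.04 rad) or (horizontal distance between module1 and bay1 below 0.005 m and z of module1 in the frame of bay1 below 0.0025 m and x of inverter in the frame of module1 below -0.05 m and angle between module1's own z axis and vertical below 0.04 rad) or (horizontal distance between module1 and bay2 below 0.005 m and z of module1 in the frame of bay2 below 0.0025 m and x of inverter in the frame of module1 below -0.05 m and angle between module1's own z axis and vertical below 0.04 rad) or (horizontal distance between module1 and bay3 below 0.005 m and z of module1 in the frame of bay3 below 0.0025 m and x of inverter in the frame of module1 below -0.05 m and angle between module1's own z axis and vertical below 0.04 rad)) and ((horizontal distance between module2 and bay0 below 0.005 m and z of module2 in the frame of bay0 below 0.0025 m and x of inverter in the frame of module2 below -0.05 m and angle between module2's own z axis and vertical below 0.04 rad) or (horizontal distance between module2 and bay1 below 0.005 m and z of module2 in the frame of bay1 below 0.0025 m and x of inverter in the frame of module2 below -0.05 m and angle between module2's own z axis and vertical below 0.04 rad) or (horizontal distance between module2 and bay2 below 0.005 m and z of module2 in the frame of bay2 below 0.0025 m and x of inverter in the frame of module2 below -0.05 m and angle between module2's own z axis and vertical below 0.04 rad) or (horizontal distance between module2 and bay3 below 0.005 m and z of module2 in the frame of bay3 below 0.0025 m and x of inverter in the frame of module2 below -0.05 m and angle between module2's own z axis and vertical below 0.04 rad)) and ((horizontal distance between module3 and bay0 below 0.005 m and z of module3 in the frame of bay0 below 0.0025 m and x of inverter in the frame of module3 below -0.05 m and angle between module3's own z axis and vertical below 0.04 rad) or (horizontal distance between module3 and bay1 below 0.005 m and z of module3 in the frame of bay1 below 0.0025 m and x of inverter in the frame of module3 below -0.05 m and angle between module3's own z axis and vertical below 0.04 rad) or (horizontal distance between module3 and bay2 below 0.005 m and z of module3 in the frame of bay2 below 0.0025 m and x of inverter in the frame of module3 below -0.05 m and angle between module3's own z axis and vertical below 0.04 rad) or (horizontal distance between module3 and bay3 below 0.005 m and z of module3 in the frame of bay3 below 0.0025 m and x of inverter in the frame of module3 below -0.05 m and angle between module3's own z axis and vertical below 0.04 rad))), for 0.2 s.
2. the handle is fully down on the D shaft, flat to flat (horizontal distance between handle and shaft_foot below 0.004 m and z of handle in the frame of shaft_foot below 0.003 m and x of pointer in the frame of shaft_foot above 0.03 m and angle between handle's own z axis and vertical below 0.06 rad), for 0.2 s.
3. the isolator is turned on, to its stop (value of joint shaft above 0.95 rad), for 0.2 s.
At the end, for the whole second after the job is handed in: Blown modules in the tray. Each new module in a bay: within 5 mm of its centre, notch at the rib, at most 2.5 mm off its floor, tilt under 0.04. Handle within 3 mm of the plate and 4 mm of the axis, pointer on the flat's side, tilt under 0.06. Shaft beyond 0.95 rad. All at rest (all of step 1 and all of step 2 and value of joint shaft above 0.95 rad and linear speed of each of module0, module1, module2, module3, old0, old1, old2, old3, handle below 0.02 m/s); the robot touches nothing.
It fails at once if a bystander (pot, meter, screwdriver, solder reel) is pushed more than 6 cm from its place (distance of any of tip_cleaner, multimeter, screwdriver, solder_reel from where it was at the start of the episode above 0.06 m).
Of module0, module1, module2, module3 only 3 to 4 are there at a start; the rules pass over those that are not, and their reading is None.
Of old0, old1, old2, old3 only 1 to 2 are there at a start; the rules pass over those that are not, and their reading is None.
At some moment in a run one of module0, module1, module2, module3, handle may be knocked a few centimetres aside while the robot is not near it.
Once in a run the grip may slacken for a moment while it holds something.
It also fails if it takes over 210 s, if anything falls off the work surface, if the arm or the gripper's body presses on something with over 40 N, if the wrist force passes 120 N, or if a joint passes its speed limit or range.

## Working session

There is one attempt and no reset: what is moved stays moved. The work goes in short steps, Python scripts to look and compute and a tool call to move; the robot and the scene stay as the last step left them, time stands still between calls to the robot, and variables do not carry over. Pictures are saved under pics/ and viewed, at most 14 in all, crops included, and the job is handed in when it is done.

Besides the shell and the picture viewer there is one more tool, called after "Emit:" as a command line: name --argument value ..., lists and objects as JSON in quotes. carry_out: Moves the arm, as the interface text tells. Its arguments: {"type":"object","properties":{"deltas":{"type":"array"}},"required":["deltas"]}

```bash
ls; mkdir -p pics; python3 - <<'E'
from cell import ctrl
import cv2,numpy as np
print(ctrl.grip_depth, ctrl.read_state())
for n in ("top","scene"):
    im=ctrl.get_image(n); cv2.imwrite(f"pics/{n}0.png",im[:,:,::-1]); c=ctrl.calibration(n); print(n,c)
E
```

```text
pics
18.700000000000003 {'clock': 0.0, 'qpos': array([-1.33581105,  0.62933211,  0.03844912,  1.51838395, -0.02703561,
        0.99627659, -0.0200117 ]), 'qd': array([ 1.85606230e-03,  2.41114373e-04,  3.19759409e-04, -5.36288709e-04,
        7.47640606e-04, -1.71728278e-05,  2.62299753e-04]), 'tau': array([ 8.70397398e-04, -5.63399220e+01,  1.22652322e+00, -1.93441558e+01,
        1.10910862e-02,  1.07439252e-02,  4.32508642e-06]), 'eef_pos': array([192.35702617, 620.23081972, 230.39318511]), 'tool_rot': array([-3.13971049e+00, -1.27230557e-06,  2.84077014e+00]), 'force': array([-0.14102401,  0.17626049,  0.81406716]), 'torque': array([-0.01707961, -0.064531  ,  0.01244787]), 'gripper_force': 0.0, 'width': 85.43386436585413}
top {'mtx': array([[443.09275878,   0.        , 320.54611988],
       [  0.        , 443.09275878, 231.80649842],
       [  0.        ,   0.        ,   1.        ]]), 'distortion': array([0.00911884, 0.        , 0.        , 0.        , 0.        ]), 'R': array([[ 0.00424978, -0.99997881, -0.00493151],
       [-0.99137943, -0.00356732, -0.13097363],
       [ 0.13095326,  0.00544561, -0.99137359]]), 't': array([ -5.16294696, 533.8228804 , 911.18653023])}
scene {'mtx': array([[612.77696015,   0.        , 311.56422543],
       [  0.        , 612.77696015, 248.6135951 ],
       [  0.        ,   0.        ,   1.        ]]), 'distortion': array([-0.06734722,  0.        ,  0.        ,  0.        ,  0.        ]), 'R': array([[-0.64055574,  0.76789402,  0.00520688],
       [ 0.45898921,  0.38829444, -0.7990972 ],
       [-0.61564376, -0.5094764 , -0.60117931]]), 't': array([ 311.17040454, -171.13363118, 1677.1448815 ])}
```

View pics/top0.png

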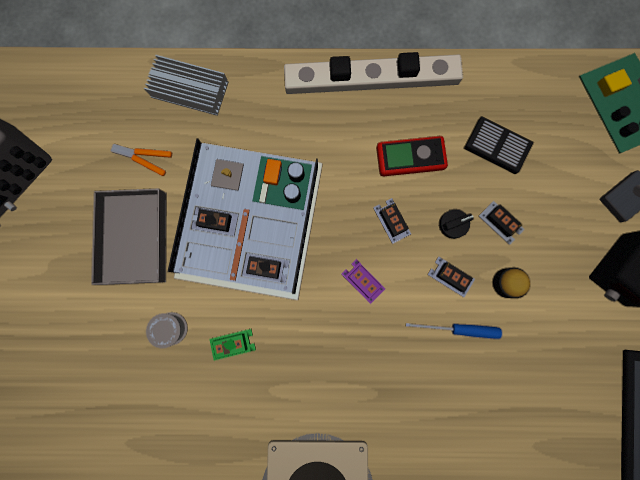

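View pics/scene0.png

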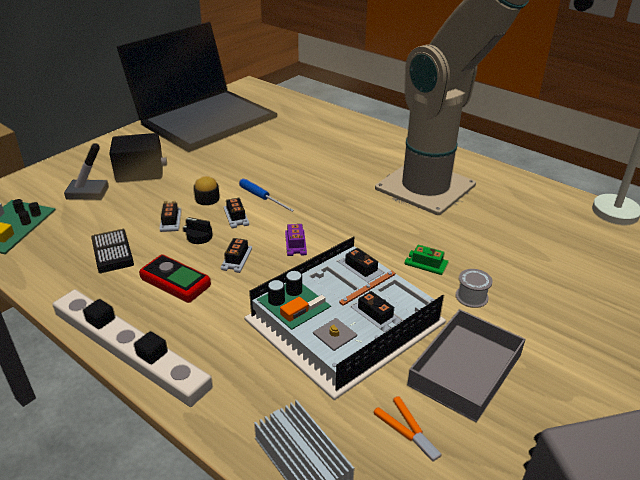

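The top picture shows two old modules, at px (213,218) and (263,267). The new modules are at (393,220), (502,222) and (453,275), and the handle is at (455,223). The tray is at (130,237), with free bays at (275,230) and (208,258). The scene picture shows the same layout, with the arm clear of everything.

```bash
cat > h.py <<'E'
from cell import ctrl
import cv2,numpy as np
from scipy.spatial.transform import Rotation as Ro
def cal(n):
    c=ctrl.calibration(n); return {k:np.array(v,float) for k,v in c.items()}
def ray(c,px,z):
    "pixels -> world points at height z"
    u=cv2.undistortPoints(np.array(px,float).reshape(-1,1,2),c['mtx'],c['distortion']).reshape(-1,2)
    d=np.c_[u,np.ones(len(u))]@c['R']; o=-c['R'].T@c['t']
    return o+d*((z-o[2])/d[:,2])[:,None]
def proj(c,X):
    return cv2.projectPoints(np.array(X,float).reshape(-1,1,3),cv2.Rodrigues(c['R'])[0],c['t'],c['mtx'],c['distortion'])[0].reshape(-1,2)
def shot(n,name):
    c=cal(n); im=ctrl.get_image(n)[:,:,::-1].copy(); cv2.imwrite(f"pics/{name}.png",im); np.savez(f"pics/{name}.npz",**c); return c,im
def state():
    s=ctrl.read_state(); R=Ro.from_euler('xyz',s['tool_rot']); return s,R
def plan(*wps,vmax=58,wmax=10):
    "wps: (x,y,z,yaw_of_tool_y_deg mod 180 or None). tool kept pointing down. Prints rows"
    s,R=state(); p=s['eef_pos'].copy()
    for w in wps:
        tgt=np.array(w[:3],float)
        if w[3] is None: Rt=R
        else:
            y=R.apply([0,1,0]); d=(w[3]-np.degrees(np.arctan2(y[1],y[0]))+90)%180-90
            if len(w)>4: d=d+w[4]
            a=np.radians(np.degrees(np.arctan2(y[1],y[0]))+d); yy=np.array([np.cos(a),np.sin(a),0]); zz=np.array([0,0,-1.])
            Rt=Ro.from_matrix(np.c_[np.cross(yy,zz),yy,zz])
        rv=(R.inv()*Rt).as_rotvec(degrees=True)
        n=max(1,int(np.ceil(max(np.linalg.norm(tgt-p)/vmax,np.linalg.norm(rv)/wmax))))
        dp=(tgt-p)/n
        for i in range(n):
            dl=R.inv().apply(dp)
            print(', '.join(f"{v:.1f}" for v in rv/n),',',', '.join(f"{v/1000:.4f}" for v in dl))
            R=R*Ro.from_rotvec(rv/n,degrees=True); p=p+dp
        print('--')
E
python3 - <<'E'
from h import *
c=cal('top')
for n,px,z in [('old_a',(213,218),93-12+0),('old_b',(263,267),81),('mA',(393,219),38),('mB',(502,221),38),('mC',(455,275),38),('handle',(455,223),22),('tray',(130,237),30),('inv',(249,220),55),('shaft',(226,173),70),('bayE1',(275,231),55),('bayE2',(208,258),55),('meter',(412,155),38),('pot',(512,283),60)]:
    print(n,ray(c,[px],z)[0].round())
w=cal('wrist'); s,R=state(); o=-w['R'].T@w['t']; print('cam in tool',R.inv().apply(o-s['eef_pos']),'axes in tool\n',R.inv().apply(w['R']).round(3)); print(w['mtx'],w['distortion'])
plan((600,80,360,90))
E
```

```text
old_a [555. 216.  81.]
old_b [456. 112.  81.]
mA [ 562. -158.   38.]
mB [ 558. -389.   38.]
mC [ 443. -285.   38.]
handle [ 556. -294.   22.]
tray [522. 406.  30.]
inv [556. 147.  55.]
shaft [653. 195.  70.]
bayE1 [533.  92.  55.]
bayE2 [476. 230.  55.]
meter [ 703. -201.   38.]
pot [ 427. -394.   60.]
cam in tool [  66.54937648    0.71223265 -142.63336745] axes in tool
 [[-0.     1.    -0.001]
 [-0.965 -0.001 -0.261]
 [-0.261  0.001  0.965]]
[[418.44885838   0.         327.84853946]
 [  0.         418.44885838 240.28661103]
 [  0.           0.           1.        ]] [0.01029352 0.         0.         0.         0.        ]
-0.0, -0.0, -1.4 , -0.0458, -0.0330, -0.0107
-0.0, -0.0, -1.4 , -0.0449, -0.0341, -0.0107
-0.0, -0.0, -1.4 , -0.0441, -0.0352, -0.0107
-0.0, -0.0, -1.4 , -0.0432, -0.0363, -0.0107
-0.0, -0.0, -1.4 , -0.0423, -0.0374, -0.0108
-0.0, -0.0, -1.4 , -0.0413, -0.0384, -0.0108
-0.0, -0.0, -1.4 , -0.0403, -0.0394, -0.0108
-0.0, -0.0, -1.4 , -0.0393, -0.0404, -0.0108
-0.0, -0.0, -1.4 , -0.0383, -0.0414, -0.0108
-0.0, -0.0, -1.4 , -0.0373, -0.0423, -0.0108
-0.0, -0.0, -1.4 , -0.0362, -0.0433, -0.0108
-0.0, -0.0, -1.4 , -0.0351, -0.0442, -0.0108
--
```

Emit:
carry_out --deltas '[0,0,-1.4,-0.0458,-0.033,-0.0107,-1,0,0,-1.4,-0.0449,-0.0341,-0.0107,-1,0,0,-1.4,-0.0441,-0.0352,-0.0107,-1,0,0,-1.4,-0.0432,-0.0363,-0.0107,-1,0,0,-1.4,-0.0423,-0.0374,-0.0108,-1,0,0,-1.4,-0.0413,-0.0384,-0.0108,-1,0,0,-1.4,-0.0403,-0.0394,-0.0108,-1,0,0,-1.4,-0.0393,-0.0404,-0.0108,-1,0,0,-1.4,-0.0383,-0.0414,-0.0108,-1,0,0,-1.4,-0.0373,-0.0423,-0.0108,-1,0,0,-1.4,-0.0362,-0.0433,-0.0108,-1,0,0,-1.4,-0.0351,-0.0442,-0.0108,-1]'

```text
clock: 1.6
eef_pos: [599.0, 77.5, 360.6]
tool_rot: [3.141, -0.001, 3.135]
force: [0.6, 0.3, 0.1]
width: 85.7
gripper_force: 0.0
```

Emit:
carry_out --deltas '[0,0,0,0.015,0.036,0,-1,0,0,0,0.015,0.036,0,-1,0,0,0,0,0,0,-1,0,0,0,0,0,0,-1]'

```text
clock: 2.1
eef_pos: [568.8, 150.6, 360.2]
tool_rot: [-3.141, -0.0, 3.134]
force: [0.2, 0.1, 1.0]
width: 85.2
gripper_force: 0.0
```

```bash
python3 - <<'E'
from h import *
s,R=state(); print(s['eef_pos'],s['tool_rot'])
c,im=shot('wrist','w1'); cv2.imwrite('pics/w1b.png',cv2.resize(im,(800,600),interpolation=cv2.INTER_CUBIC))
E
```

```text
[568.84687919 150.57638602 360.22083093] [-3.14053588e+00 -3.88744847e-04  3.13386782e+00]
```

View pics/w1b.png

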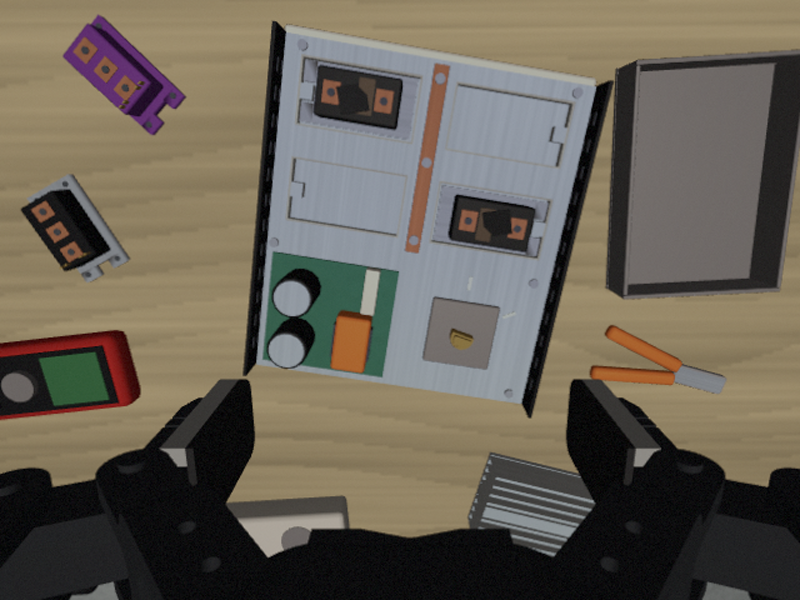

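The wrist picture shows the inverter clearly. Free bays are at about (348,196) and (508,122), and the old modules are at (358,97) and (492,222). The shaft is at (460,340), with its flat facing up in the image. Next I zoom in on the bay corners.

```bash
python3 - <<'E'
import cv2
im=cv2.imread('pics/w1.png'); cv2.imwrite('pics/w1c.png',cv2.resize(im[15:210,215:475],None,fx=3,fy=3,interpolation=cv2.INTER_CUBIC))
E
```

```text
(no output)
```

View pics/w1c.png

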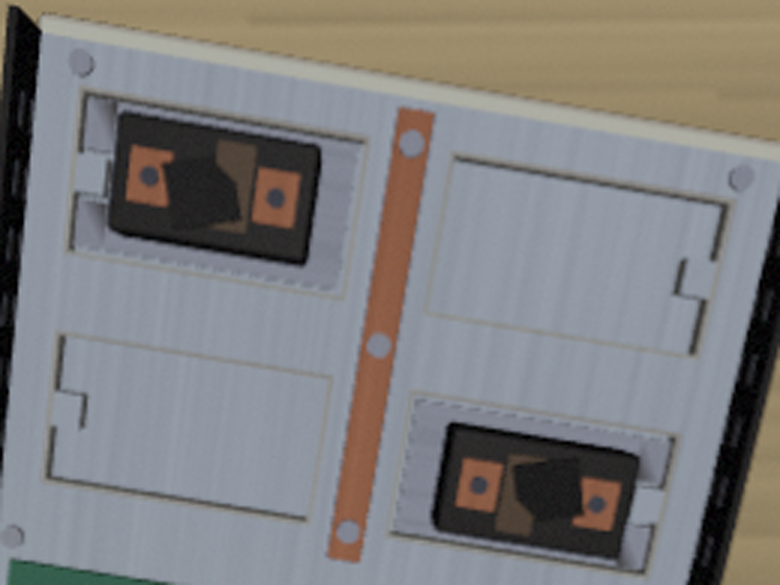

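```bash
cat > fit.py <<'E'
from h import *
from scipy.optimize import least_squares
c=dict(np.load('pics/w1.npz'))
P={'TL':[(84,90),(368,138),(345,297),(70,250)],'BL':[(60,333),(331,377),(306,520),(46,478)],'TR':[(452,156),(730,202),(693,356),(428,313)],'BR':[(413,395),(676,436),(645,575),(390,533)]}
W={k:ray(c,(np.array(v)+.5)/3-.5+[215,15],55)[:,:2] for k,v in P.items()}
for k,w in W.items(): print(k,w.mean(0).round(1),np.linalg.norm(np.diff(np.r_[w,w[:1]],axis=0),axis=1).round(1))
# image: right=+y, up=-x ; model corners in inverter frame
def model(q):
    x,y,a,cx,cy=q; out={}
    for k,(sx,sy) in {'TL':(-1,-1),'TR':(-1,1),'BL':(1,-1),'BR':(1,1)}.items():
        m=np.array([cx+39*sx,cy*sy])+[(-25,-47),(-25,47),(25,47),(25,-47)]
        out[k]=m@np.array([[np.cos(a),np.sin(a)],[-np.sin(a),np.cos(a)]])+[x,y]
    return out
# x,y fixed as midpoint of bays (cx=0)
f=lambda q:np.concatenate([(model([q[0],q[1],q[2],0,q[3]])[k]-W[k]).ravel() for k in W])
r=least_squares(f,[500,160,-.15,60],loss='soft_l1'); print(r.x, np.degrees(r.x[2]),np.abs(r.fun).max(),np.sqrt((r.fun**2).mean()))
q=r.x; B={k:m.mean(0) for k,m in model([q[0],q[1],q[2],0,q[3]]).items()}; print({k:v.round(1) for k,v in B.items()})
print('shaft',ray(c,np.array([(460,338)])*.8,76)[0].round(1),'plate corners',ray(c,np.array([(431,297),(499,305),(490,369),(423,360)])*.8,61).mean(0).round(1))
t=cal('top'); print('tray',ray(t,[(93,190),(165,189),(167,283),(93,284)],45).round(0))
E
python3 fit.py
```

```text
TL [456.6 111.7] [94.2 50.8 94.2 50.1]
BL [533.1  98.2] [94.3 50.5 93.2 50.1]
TR [477.6 232.5] [94.4 50.6 92.9 50.4]
BR [554.1 219.9] [93.6 50.  93.6 48.9]
[ 5.05342764e+02  1.65602799e+02 -1.68762992e-01  6.14991515e+01] -9.669407185543356 0.987826876952056 0.43061852226081976
{'TL': array([456.6, 111.5]), 'TR': array([477.2, 232.8]), 'BL': array([533.5,  98.4]), 'BR': array([554.1, 219.7])}
shaft [652.1 194.3  76. ] plate corners [652.9 196.4  61. ]
tray [[621. 484.  45.]
 [624. 330.  45.]
 [424. 316.  45.]
 [421. 470.  45.]]
```

```bash
python3 - <<'E'
s=open('h.py').read()
a=s.index("            y=R.apply([0,1,0]); d="); b=s.index("yy=np.array")
s=s[:a]+"            a=np.radians(w[3]); "+s[b:]
s=s.replace("yaw_of_tool_y_deg mod 180 or None","yaw_of_tool_y_deg or None")
open('h.py','w').write(s)
E
python3 -c "
from h import *
plan((554.1,219.7,140,-9.7))"
```

```text
-0.0, 0.0, 9.9 , 0.0016, 0.0070, 0.0220
-0.0, 0.0, 9.9 , 0.0027, 0.0066, 0.0220
-0.0, 0.0, 9.9 , 0.0038, 0.0060, 0.0220
-0.0, 0.0, 9.9 , 0.0048, 0.0053, 0.0220
-0.0, 0.0, 9.9 , 0.0056, 0.0044, 0.0220
-0.0, 0.0, 9.9 , 0.0063, 0.0033, 0.0220
-0.0, 0.0, 9.9 , 0.0068, 0.0022, 0.0220
-0.0, 0.0, 9.9 , 0.0071, 0.0010, 0.0220
-0.0, 0.0, 9.9 , 0.0071, -0.0002, 0.0220
-0.0, 0.0, 9.9 , 0.0070, -0.0015, 0.0220
--
```

Emit:
carry_out --deltas '[0,0,9.9,0.0016,0.007,0.022,-1,0,0,9.9,0.0027,0.0066,0.022,-1,0,0,9.9,0.0038,0.006,0.022,-1,0,0,9.9,0.0048,0.0053,0.022,-1,0,0,9.9,0.0056,0.0044,0.022,-1,0,0,9.9,0.0063,0.0033,0.022,-1,0,0,9.9,0.0068,0.0022,0.022,-1,0,0,9.9,0.0071,0.001,0.022,-1,0,0,9.9,0.0071,-0.0002,0.022,-1,0,0,9.9,0.007,-0.0015,0.022,-0.6,0,0,0,0,0,0,-0.6,0,0,0,0,0,0,-0.6]'

```text
clock: 3.65
eef_pos: [554.7, 220.1, 141.2]
tool_rot: [3.14, 0.0, 1.408]
force: [0.2, 0.0, -0.1]
width: 68.3
gripper_force: 0.0
```

```bash
python3 -c "
from h import *
s,R=state();print(s['eef_pos'],s['tool_rot'],s['qpos'].round(2),s['width'])
plan((554.1,219.7,56,-9.7))"
```

```text
[554.73848081 220.06060759 141.24335359] [3.14030271e+00 1.12218177e-04 1.40781876e+00] [-0.7   0.7   0.45  1.77 -0.42  0.76 -0.2 ] 68.25846088075163
0.0, 0.0, 0.2 , -0.0002, -0.0003, 0.0426
0.0, 0.0, 0.2 , -0.0002, -0.0003, 0.0426
--
```

Emit:
carry_out --deltas '[0,0,0.2,0,0,0.042,-0.6,0,0,0.2,0,0,0.043,-0.6,0,0,0,0,0,0,-0.6,0,0,0,0,0,0,1,0,0,0,0,0,0,1,0,0,0,0,0,0,1,0,0,0,0,0,0,1]'

```text
clock: 4.53
eef_pos: [555.7, 221.3, 58.0]
tool_rot: [3.138, -0.002, 1.399]
force: [0.5, -0.2, 7.3]
width: 34.7
gripper_force: 61.8
```

```bash
python3 -c "
from h import *
s,R=state();print(s['eef_pos'],s['tool_rot'],s['width'],s['force'])
plan((554.1,219.7,150,-9.7),(562,407,150,-6),(562,407,26,-6))"
```

```text
[555.71931941 221.31097209  58.04391144] [ 3.13769313e+00 -2.24454834e-03  1.39934692e+00] 34.74608505965211 [ 0.46436141 -0.2313995   7.34853799]
0.1, -0.1, -0.1 , -0.0008, -0.0005, -0.0460
0.1, -0.1, -0.1 , -0.0009, -0.0006, -0.0460
--
-0.0, -0.0, -0.9 , 0.0465, -0.0059, 0.0000
-0.0, -0.0, -0.9 , 0.0466, -0.0052, 0.0000
-0.0, -0.0, -0.9 , 0.0467, -0.0044, 0.0000
-0.0, -0.0, -0.9 , 0.0467, -0.0037, 0.0000
--
-0.0, -0.0, 0.0 , 0.0000, -0.0000, 0.0413
-0.0, -0.0, 0.0 , 0.0000, -0.0000, 0.0413
-0.0, -0.0, 0.0 , 0.0000, -0.0000, 0.0413
--
```

Emit:
carry_out --deltas '[0,0,0,0,0,-0.046,1,0,0,0,0,0,-0.046,1,0,0,-0.9,0.0465,-0.0059,0,1,0,0,-0.9,0.0466,-0.0052,0,1,0,0,-0.9,0.0467,-0.0044,0,1,0,0,-0.9,0.0467,-0.0037,0,1,0,0,0,0,0,0,1]'

```text
clock: 5.4
eef_pos: [560.0, 414.9, 147.4]
tool_rot: [-3.14, -0.004, 1.47]
force: [-0.8, -0.4, -3.9]
width: 34.9
gripper_force: 61.8
```

Emit:
carry_out --deltas '[0,0,0,0,0,0.04,1,0,0,0,0,0,0.04,1,0,0,0,0,0,0.04,1,0,0,0,0,0,0,1,0,0,0,0,0,0,-0.4,0,0,0,0,0,0,-0.4,0,0,0,0,0,0,-0.4,0,0,0,0,0,-0.05,-0.4,0,0,0,0,0,-0.058,-0.4,0,0,0,0,0,0,-0.5,0,0,0,0,0,0,-0.5]'

```text
clock: 6.78
eef_pos: [562.1, 408.5, 136.1]
tool_rot: [3.142, -0.001, 1.462]
force: [-0.3, 0.0, -0.5]
width: 63.9
gripper_force: 0.0
```

```bash
python3 -c "
from h import *
s,R=state();print(s['eef_pos'],s['tool_rot'],s['width'],s['force'])
plan((456.6,111.5,150,-9.7),(456.6,111.5,60,-9.7))"
```

```text
[562.10806632 408.5334089  136.11106029] [ 3.14153176e+00 -9.17599851e-04  1.46215147e+00] 63.86403850400123 [-0.28924649  0.0488844  -0.53408053]
0.0, -0.0, 0.6 , -0.0511, -0.0121, -0.0024
0.0, -0.0, 0.6 , -0.0512, -0.0116, -0.0024
0.0, -0.0, 0.6 , -0.0514, -0.0111, -0.0023
0.0, -0.0, 0.6 , -0.0515, -0.0106, -0.0023
0.0, -0.0, 0.6 , -0.0516, -0.0100, -0.0023
0.0, -0.0, 0.6 , -0.0517, -0.0095, -0.0023
--
-0.0, 0.0, -0.0 , 0.0000, -0.0000, 0.0450
-0.0, 0.0, -0.0 , 0.0000, -0.0000, 0.0450
--
```

Emit:
carry_out --deltas '[0,0,0.6,-0.0511,-0.0121,-0.0024,-0.5,0,0,0.6,-0.0512,-0.0116,-0.0024,-0.5,0,0,0.6,-0.0514,-0.0111,-0.0023,-0.5,0,0,0.6,-0.0515,-0.0106,-0.0023,-0.5,0,0,0.6,-0.0516,-0.01,-0.0023,-0.5,0,0,0.6,-0.0517,-0.0095,-0.0023,-0.5,0,0,0,0,0,0,-0.5,0,0,0,0,0,0,-0.5]'

```text
clock: 7.78
eef_pos: [456.3, 111.8, 148.9]
tool_rot: [-3.141, 0.0, 1.399]
force: [0.4, 0.7, -0.5]
width: 64.1
gripper_force: 0.0
```

```bash
python3 -c "
from h import *
s,R=state();print(s['eef_pos'],s['tool_rot'],s['width'],s['force'])
plan((456.6,111.5,59,-9.7))"
```

```text
[456.33576372 111.82307465 148.92089252] [-3.14055450e+00  9.32248939e-06  1.39931305e+00] 64.1392477914471 [ 0.39048022  0.652653   -0.49999627]
-0.0, 0.0, -0.1 , -0.0001, 0.0002, 0.0450
-0.0, 0.0, -0.1 , -0.0001, 0.0002, 0.0450
--
```

Emit:
carry_out --deltas '[0,0,0,0,0,0.045,-0.5,0,0,0,0,0,0.045,-0.5,0,0,0,0,0,0,1,0,0,0,0,0,0,1,0,0,0,0,0,0,1,0,0,0,0,0,0,1]'

```text
clock: 8.52
eef_pos: [457.1, 111.8, 60.5]
tool_rot: [3.14, -0.001, 1.4]
force: [0.4, -0.3, -3.6]
width: 34.6
gripper_force: 62.5
```

```bash
python3 -c "
from h import *
s,R=state();print(s['eef_pos'],s['tool_rot'],s['width'],s['force'])
plan((456.6,111.5,150,-9.7),(480,407,150,-6),(480,407,30,-6))"
```

```text
[457.10193103 111.7862529   60.51032756] [ 3.13990925e+00 -9.38417379e-04  1.39970379e+00] 34.58883681172623 [ 0.37507734 -0.32684828 -3.61585299]
0.0, -0.0, -0.1 , -0.0001, -0.0001, -0.0447
0.0, -0.0, -0.1 , -0.0002, -0.0002, -0.0447
--
0.0, 0.0, -0.6 , 0.0492, -0.0045, -0.0000
0.0, 0.0, -0.6 , 0.0492, -0.0039, -0.0000
0.0, 0.0, -0.6 , 0.0493, -0.0034, -0.0000
0.0, 0.0, -0.6 , 0.0493, -0.0029, -0.0000
0.0, 0.0, -0.6 , 0.0493, -0.0023, -0.0000
0.0, 0.0, -0.6 , 0.0494, -0.0018, -0.0000
--
-0.0, 0.0, 0.0 , 0.0000, 0.0000, 0.0400
-0.0, 0.0, 0.0 , 0.0000, 0.0000, 0.0400
-0.0, 0.0, 0.0 , 0.0000, 0.0000, 0.0400
--
```

Emit:
carry_out --deltas '[0,0,0,0,0,-0.0447,1,0,0,0,0,0,-0.0447,1,0,0,-0.6,0.0492,-0.0045,0,1,0,0,-0.6,0.0492,-0.0039,0,1,0,0,-0.6,0.0493,-0.0034,0,1,0,0,-0.6,0.0493,-0.0029,0,1,0,0,-0.6,0.0493,-0.0023,0,1,0,0,-0.6,0.0494,-0.0018,0,1,0,0,0,0,0,0,1,0,0,0,0,0,0,1]'

```text
clock: 9.78
eef_pos: [480.3, 406.0, 149.0]
tool_rot: [-3.141, 0.001, 1.462]
force: [-0.2, -0.9, -3.0]
width: 34.9
gripper_force: 62.6
```

Emit:
carry_out --deltas '[0,0,0,0,0,0.04,1,0,0,0,0,0,0.04,1,0,0,0,0,0,0.038,1,0,0,0,0,0,0,1,0,0,0,0,0,0,-0.4,0,0,0,0,0,0,-0.4,0,0,0,0,0,0,-0.4,0,0,0,0,0,-0.055,-0.4,0,0,0,0,0,-0.06,-0.4,0,0,0,0,0,-0.06,-1,0,0,0,0,0,0,-1]'

```text
clock: 11.15
eef_pos: [484.0, 408.4, 212.3]
tool_rot: [3.133, -0.009, 1.462]
force: [0.6, 0.8, -1.2]
width: 85.7
gripper_force: 0.0
```

```bash
python3 -c "
from h import *
s,R=state();print(s['eef_pos'],s['tool_rot'],s['width'],s['force'])
plan((570,-250,330,80))"
```

```text
[484.0340736  408.38333587 212.26300285] [ 3.13349519 -0.00854355  1.46200848] 85.6782860770965 [ 0.60686578  0.78798517 -1.23105046]
0.1, -0.0, -7.2 , -0.0537, 0.0132, -0.0102
0.1, -0.0, -7.2 , -0.0549, 0.0063, -0.0102
0.1, -0.0, -7.2 , -0.0553, -0.0006, -0.0102
0.1, -0.0, -7.2 , -0.0548, -0.0075, -0.0102
0.1, -0.0, -7.2 , -0.0534, -0.0143, -0.0101
0.1, -0.0, -7.2 , -0.0512, -0.0209, -0.0101
0.1, -0.0, -7.2 , -0.0482, -0.0271, -0.0101
0.1, -0.0, -7.2 , -0.0444, -0.0330, -0.0101
0.1, -0.0, -7.2 , -0.0399, -0.0383, -0.0100
0.1, -0.0, -7.2 , -0.0348, -0.0430, -0.0100
0.1, -0.0, -7.2 , -0.0292, -0.0470, -0.0099
0.1, -0.0, -7.2 , -0.0231, -0.0503, -0.0099
--
```

Emit:
carry_out --deltas '[0,0,-7.2,-0.0537,0.0132,-0.0102,-1,0,0,-7.2,-0.0549,0.0063,-0.0102,-1,0,0,-7.2,-0.0553,-0.0006,-0.0102,-1,0,0,-7.2,-0.0548,-0.0075,-0.0102,-1,0,0,-7.2,-0.0534,-0.0143,-0.0101,-1,0,0,-7.2,-0.0512,-0.0209,-0.0101,-1,0,0,-7.2,-0.0482,-0.0271,-0.0101,-1,0,0,-7.2,-0.0444,-0.033,-0.0101,-1,0,0,-7.2,-0.0399,-0.0383,-0.01,-1,0,0,-7.2,-0.0348,-0.043,-0.01,-1,0,0,-7.2,-0.0292,-0.047,-0.0099,-1,0,0,-7.2,-0.0231,-0.0503,-0.0099,-1]'

```text
clock: 12.65
eef_pos: [568.0, -252.7, 326.9]
tool_rot: [3.141, -0.0, 2.974]
force: [0.9, 0.6, -0.1]
width: 85.7
gripper_force: 0.0
```

Emit:
carry_out --deltas '[0,0,0,0,0,0,-1,0,0,0,0,0,0,-1]'

```text
clock: 12.9
eef_pos: [567.8, -250.5, 326.2]
tool_rot: [3.14, -0.001, 2.969]
force: [0.8, 0.3, 0.3]
width: 85.7
gripper_force: 0.0
```

```bash
python3 - <<'E'
from h import *
s,R=state(); print(s['eef_pos'],s['tool_rot'],s['qpos'].round(2))
c,im=shot('wrist','w2'); cv2.imwrite('pics/w2b.png',cv2.resize(im,(800,600),interpolation=cv2.INTER_CUBIC))
shot('top','t2')
E
```

```text
[ 567.78450789 -250.49039864  326.15811827] [ 3.14018128e+00 -1.32386793e-03  2.96917753e+00] [ 0.24  0.51  0.22  1.48 -0.12  1.17  1.87]
```

View pics/w2b.png

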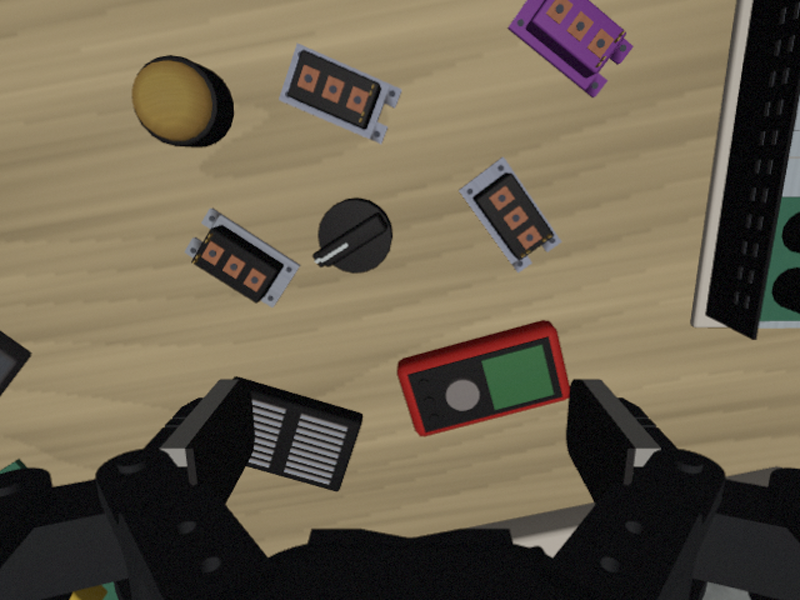

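The picture shows three new modules at (338,92), (242,257) and (510,214), with notches pointing right-down, up-left and down-right. The handle is at (355,235), with its white pointer line at (318,262). I fit the silhouettes next.

```bash
cat > mfit.py <<'E'
from h import *
from scipy.optimize import minimize
def mask_of(im):
    b,g,r=[im[:,:,i].astype(int) for i in range(3)]
    m=((r-b<22)|(r<60)).astype(np.uint8)*255
    return m
def rot(p,x,y,a):
    return np.c_[p[:,0]*np.cos(a)-p[:,1]*np.sin(a)+x,p[:,0]*np.sin(a)+p[:,1]*np.cos(a)+y]
def pr(x0,x1,y0,y1,z0,z1): return np.array([(x,y,z) for x in (x0,x1) for y in (y0,y1) for z in (z0,z1)],float)
PARTS=[pr(-45,35,-23,23,2,12),pr(35,45,8,23,2,12),pr(35,45,-23,-8,2,12),pr(-34,30,-18,18,12,38)]
def sil(c,q,off,shape,z0=0,S=4):
    out=np.zeros((shape[0]*S,shape[1]*S),np.uint8)
    for P in PARTS:
        X=np.c_[rot(P[:,:2],*q),P[:,2]+z0]
        h=cv2.convexHull(((proj(c,X)+.5-off)*S-.5).astype(np.float32)).reshape(-1,2)
        cv2.fillConvexPoly(out,np.round(h*16).astype(np.int32),255,shift=4)
    return cv2.resize(out,shape[::-1],interpolation=cv2.INTER_AREA)/255.
def fit(c,im,q0,z0=0):
    u=proj(c,[[q0[0],q0[1],15+z0]])[0]; r=70
    x0,y0=max(0,int(u[0]-r)),max(0,int(u[1]-r)); sub=im[y0:y0+2*r,x0:x0+2*r]
    m=mask_of(sub); cs,_=cv2.findContours(m,cv2.RETR_EXTERNAL,cv2.CHAIN_APPROX_NONE)
    ctr=(float(u[0]-x0),float(u[1]-y0)); k=max(cs,key=lambda k:cv2.contourArea(k)*(cv2.pointPolygonTest(k,ctr,True)>-15))
    M=np.zeros_like(m); cv2.drawContours(M,[k],-1,255,-1); M=M/255.
    f=lambda d:np.abs(sil(c,(q0[0]+d[0],q0[1]+d[1],q0[2]+d[2]/40),(x0,y0),M.shape,z0)-M).sum()/M.sum()
    best=min((minimize(f,[0,0,e],method='Nelder-Mead',options=dict(initial_simplex=[[0,0,e],[8,0,e],[0,8,e],[0,0,e+8]],xatol=.05,fatol=1e-4)) for e in (0,)),key=lambda r:r.fun)
    d=best.x; return np.array([q0[0]+d[0],q0[1]+d[1],q0[2]+d[2]/40]),best.fun,M.sum()
E
python3 - <<'E'
from mfit import *
c=dict(np.load('pics/w2.npz')); im=cv2.imread('pics/w2.png'); 
for n,a,b in [('A',(481,174),(539,255)),('B',(286,286),(202,231)),('C',(289,71),(390,115))]:
    w=ray(c,np.array([a,b])*.8,12)[:,:2]; d=w[1]-w[0]
    q,f,s=fit(c,im,(*w.mean(0),np.arctan2(d[1],d[0])))
    print(n,'hand',w.mean(0).round(1),np.degrees(np.arctan2(d[1],d[0])).round(1),np.linalg.norm(d).round(1),'fit',q[:2].round(1),np.degrees(q[2]).round(1),f)
h=ray(c,np.array([(355,235)])*.8,22)[0]; print('handle disc',h.round(1),'pointer',ray(c,np.array([(318,262)])*.8,10)[0].round(1))
E
```

```text
A hand [ 564.  -159.2] 27.8 88.0 fit [ 564.6 -159.2] 27.2 0.09502408084537374
B hand [ 561.5 -395.7] -135.1 85.6 fit [ 561.4 -398.7] -134.3 0.06297982444648237
C hand [ 441.9 -284.3] 57.7 87.7 fit [ 442.4 -285. ] 57.9 0.01946225420201398
handle disc [ 556.3 -294.2   22. ] pointer [ 575.7 -332.9   10. ]
```

```bash
python3 -c "
from h import *
plan((442.4,-285,150,-32.1))"
```

```text
-0.0, -0.0, 9.4 , 0.0098, -0.0047, 0.0147
-0.0, -0.0, 9.4 , 0.0089, -0.0063, 0.0147
-0.0, -0.0, 9.4 , 0.0078, -0.0076, 0.0147
-0.0, -0.0, 9.4 , 0.0064, -0.0088, 0.0147
-0.0, -0.0, 9.4 , 0.0049, -0.0097, 0.0147
-0.0, -0.0, 9.4 , 0.0033, -0.0104, 0.0147
-0.0, -0.0, 9.4 , 0.0015, -0.0108, 0.0147
-0.0, -0.0, 9.4 , -0.0002, -0.0109, 0.0147
-0.0, -0.0, 9.4 , -0.0020, -0.0107, 0.0147
-0.0, -0.0, 9.4 , -0.0037, -0.0103, 0.0147
-0.0, -0.0, 9.4 , -0.0053, -0.0095, 0.0147
-0.0, -0.0, 9.4 , -0.0068, -0.0085, 0.0147
--
```

Emit:
carry_out --deltas '[0,0,9.4,0.0098,-0.0047,0.0147,-1,0,0,9.4,0.0089,-0.0063,0.0147,-1,0,0,9.4,0.0078,-0.0076,0.0147,-1,0,0,9.4,0.0064,-0.0088,0.0147,-1,0,0,9.4,0.0049,-0.0097,0.0147,-1,0,0,9.4,0.0033,-0.0104,0.0147,-1,0,0,9.4,0.0015,-0.0108,0.0147,-1,0,0,9.4,-0.0002,-0.0109,0.0147,-1,0,0,9.4,-0.002,-0.0107,0.0147,-1,0,0,9.4,-0.0037,-0.0103,0.0147,-1,0,0,9.4,-0.0053,-0.0095,0.0147,-1,0,0,9.4,-0.0068,-0.0085,0.0147,-0.7]'

```text
clock: 14.5
eef_pos: [442.7, -284.5, 150.1]
tool_rot: [-3.141, -0.001, 0.999]
force: [-0.4, 0.1, -0.6]
width: 72.6
gripper_force: 0.0
```

Emit:
carry_out --deltas '[0,0,0,0,0,0,-0.7,0,0,0,0,0,0,-0.7]'

```text
clock: 14.75
eef_pos: [443.5, -285.6, 151.0]
tool_rot: [3.141, -0.001, 1.006]
force: [0.6, -0.2, 0.1]
width: 72.8
gripper_force: 0.0
```

```bash
cat >> mfit.py <<'E'
def look(name,q0,flip=False,z0=0,dz=17):
    "hover picture, fit, plan the pick; q0=(x,y,deg)"
    s,_=state(); print(s['eef_pos'].round(1),s['tool_rot'].round(3),s['width'].round(1))
    c,im=shot('wrist',name); q,f,m=fit(c,im,(q0[0],q0[1],np.radians(q0[2])),z0)
    a=np.degrees(q[2]); print('fit',q[:2].round(1),a.round(1),f.round(3))
    # grasp the housing centre (2 mm away from notch)
    ya=a-90+(180 if flip else 0); plan((q[0]-2*np.cos(q[2]),q[1]-2*np.sin(q[2]),z0+dz,ya))
E
python3 -c "
from mfit import *
look('c1',(442.4,-285,57.9))"
```

```text
Traceback (most recent call last):
  File "mfit.py", line 29, in look
    s,_=state(); print(s['eef_pos'].round(1),s['tool_rot'].round(3),s['width'].round(1))
                                                                    ^^^^^^^^^^^^^^^^
AttributeError: 'float' object has no attribute 'round'
```

```bash
sed -i "s/s\['width'\].round(1)/round(s['width'],1)/; s/; r=70/; r=int(62*c['mtx'][0,0]\/np.linalg.norm(-c['R'].T@c['t']-[q0[0],q0[1],15+z0]))/; s/\[y0:y0+2\*r,x0:x0+2\*r\]/[y0:int(u[1])+r,x0:int(u[0])+r]/" mfit.py
python3 -c "
from mfit import *
look('c1',(442.4,-285,57.9))
cv2.imwrite('pics/c1m.png',np.hstack([cv2.imread('pics/c1.png')[:400,100:500],cv2.merge([mask_of(cv2.imread('pics/c1.png'))]*3)[:400,100:500]]))"
```

```text
[ 443.5 -285.6  151. ] [ 3.141e+00 -1.000e-03  1.006e+00] 72.8
fit [ 442.2 -285.3] 57.6 0.015
0.0, -0.0, -0.0 , -0.0008, -0.0005, 0.0447
0.0, -0.0, -0.0 , -0.0008, -0.0005, 0.0447
0.0, -0.0, -0.0 , -0.0007, -0.0005, 0.0447
--
```

View pics/c1m.png

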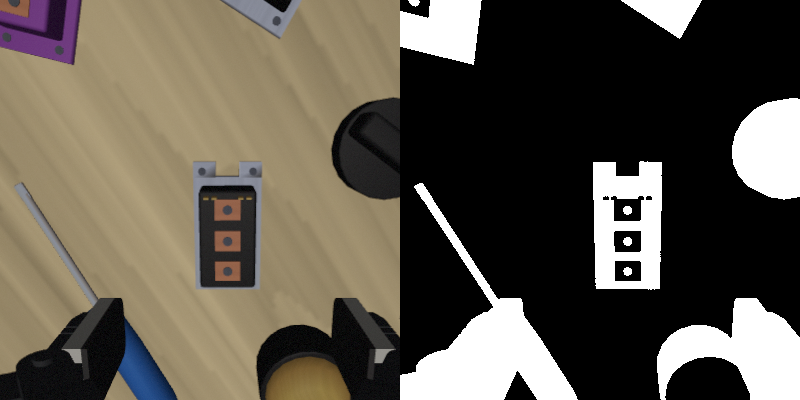

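The close-up shows the module cleanly isolated, and the fit agrees with it to 1.5%.

Emit:
carry_out --deltas '[0,0,0,-0.0008,-0.0005,0.0447,-0.7,0,0,0,-0.0008,-0.0005,0.0447,-0.7,0,0,0,-0.0007,-0.0005,0.0447,-0.7,0,0,0,0,0,0,-0.7,0,0,0,0,0,0,1,0,0,0,0,0,0,1,0,0,0,0,0,0,1,0,0,0,0,0,0,1]'

```text
clock: 15.8
eef_pos: [441.2, -288.4, 18.5]
tool_rot: [3.138, -0.0, 1.002]
force: [-0.8, -0.2, 5.8]
width: 34.6
gripper_force: 60.7
```

```bash
python3 -c "
from h import *
s,R=state();print(s['eef_pos'],s['tool_rot'],s['width'],s['force'])
plan((441.1,-287,150,-32.4),(480,100,165,-9.7))"
```

```text
[ 441.18695567 -288.42913591   18.54438809] [ 3.13769285e+00 -1.16407576e-04  1.00176894e+00] 34.59337851005932 [-0.76007785 -0.22278751  5.81105574]
0.1, -0.0, -0.1 , 0.0004, -0.0001, -0.0438
0.1, -0.0, -0.1 , 0.0004, -0.0002, -0.0438
0.1, -0.0, -0.1 , 0.0004, -0.0002, -0.0438
--
-0.0, -0.0, -3.2 , 0.0497, -0.0249, -0.0021
-0.0, -0.0, -3.2 , 0.0510, -0.0221, -0.0021
-0.0, -0.0, -3.2 , 0.0522, -0.0192, -0.0021
-0.0, -0.0, -3.2 , 0.0532, -0.0162, -0.0021
-0.0, -0.0, -3.2 , 0.0540, -0.0131, -0.0021
-0.0, -0.0, -3.2 , 0.0546, -0.0101, -0.0021
-0.0, -0.0, -3.2 , 0.0551, -0.0070, -0.0021
--
```

Emit:
carry_out --deltas '[0,0,0,0.0004,-0.0001,-0.0438,1,0,0,0,0.0004,-0.0002,-0.0438,1,0,0,0,0.0004,-0.0002,-0.0438,1,0,0,-3.2,0.0497,-0.0249,-0.0021,1,0,0,-3.2,0.051,-0.0221,-0.0021,1,0,0,-3.2,0.0522,-0.0192,-0.0021,1,0,0,-3.2,0.0532,-0.0162,-0.0021,1,0,0,-3.2,0.054,-0.0131,-0.0021,1,0,0,-3.2,0.0546,-0.0101,-0.0021,1,0,0,-3.2,0.0551,-0.007,-0.0021,1,0,0,0,0,0,0,1]'

```text
clock: 17.18
eef_pos: [481.4, 106.7, 163.1]
tool_rot: [3.141, -0.004, 1.403]
force: [-0.3, -1.0, -2.5]
width: 34.8
gripper_force: 61.3
```

```bash
python3 -c "
from h import *
s,R=state();print(s['eef_pos'],s['tool_rot'],s['width'],s['force'])
plan((477.5,229.4,130,-9.7))"
```

```text
[481.42223637 106.66740522 163.13171595] [ 3.14126696 -0.00350132  1.40257597] 34.827085965227056 [-0.2776391  -0.99658277 -2.46147209]
0.0, -0.1, 0.0 , 0.0401, -0.0081, 0.0112
0.0, -0.1, 0.0 , 0.0401, -0.0082, 0.0111
0.0, -0.1, 0.0 , 0.0401, -0.0082, 0.0111
--
```

Emit:
carry_out --deltas '[0,0,0,0.0401,-0.0081,0.0112,1,0,0,0,0.0401,-0.0082,0.0111,1,0,0,0,0.0401,-0.0082,0.0111,1,0,0,0,0,0,0,1,0,0,0,0,0,0,1,0,0,0,0,0,0,1]'

```text
clock: 17.92
eef_pos: [479.1, 221.6, 129.9]
tool_rot: [3.141, 0.0, 1.39]
force: [-0.8, 0.3, -3.0]
width: 34.5
gripper_force: 61.2
```

```bash
python3 -c "
from h import *
s,R=state();print(s['eef_pos'],s['tool_rot'],s['width'],s['force'])
plan((477.5,229.4,78,-9.7),(477.5,229.4,61,-9.7))
c,im=shot('wrist','p1');cv2.imwrite('pics/p1c.png',cv2.resize(im[60:400,80:560],None,fx=1.6,fy=1.6))"
```

```text
[479.13940993 221.59456514 129.86514914] [3.14061583e+00 7.06442940e-06 1.38954957e+00] 34.51863328609624 [-0.77905441  0.33276744 -2.98783876]
0.1, 0.0, -0.7 , 0.0074, -0.0031, 0.0519
--
-0.0, 0.0, -0.0 , 0.0000, 0.0000, 0.0170
--
```

View pics/p1c.png

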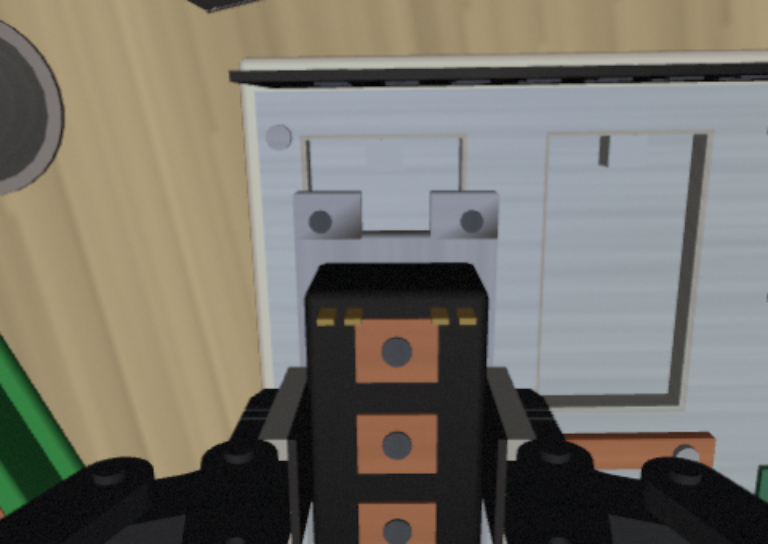

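The picture shows the held module's notch-end corners at (295,191) and (497,191). The target bay's rib-end corners are at (303,135) and (465,135).

```bash
cat > hv.py <<'E'
from h import *
def held(name,pl,bay,s=1.6,off=(80,60),dz=18.5):
    "pl: notch-end top corners (left,right) in crop; bay: rib-end deck corners"
    c=dict(np.load(f'pics/{name}.npz')); st,R=state(); p=st['eef_pos']
    f=lambda px,z:ray(c,(np.array(px)+.5)/s-.5+off,z)
    a=f(pl,p[2]-dz+12); b=f(bay,55)
    t=lambda w:R.inv().apply(w-p)
    print('plate in tool',t(a).round(1),'bay in tool',t(b).round(1),'widths',np.linalg.norm(a[1]-a[0]).round(1),np.linalg.norm(b[1]-b[0]).round(1))
    u=R.apply([1,0,0]); mc=a.mean(0)[:2]-45*u[:2]; v=b[1]-b[0]; n=np.array([v[1],-v[0]])/np.hypot(v[0],v[1]); n=n*np.sign(n@u[:2])
    bc=b.mean(0)[:2]-47*n
    print('module ctr',mc.round(1),'TCP off tool',R.inv().apply([*(mc-p[:2]),0]).round(2),'bay ctr',bc.round(1),'ang err deg',np.degrees(np.arctan2(v[1],v[0])-np.arctan2(*(a[1]-a[0])[1::-1])).round(2))
    return p[:2]+bc-mc
E
python3 -c "
from hv import *
t=held('p1',[(295,191),(497,191)],[(303,135),(465,135)]); print(t)
plan((*t,80,-9.7))"
```

```text
plate in tool [[ 48.9 -23.1   6.5]
 [ 48.8  21.8   6.5]] bay in tool [[ 58.5 -30.1  74.7]
 [ 58.5  21.2  74.8]] widths 44.8 51.3
module ctr [479.2 225.7] TCP off tool [ 3.86 -0.62 -0.  ] bay ctr [476.8 233.9] ang err deg 0.01
[476.75098238 229.96215808]
0.0, -0.0, -0.7 , 0.0076, -0.0038, 0.0498
--
```

Emit:
carry_out --deltas '[0,0,-0.4,0.0038,-0.0018,0.025,1,0,0,0,0.0038,-0.0018,0.025,1,0,0,0,0,0,0,1,0,0,0,0,0,0,1,0,0,0,0,0,0,1]'

```text
clock: 18.6
eef_pos: [477.3, 231.1, 80.2]
tool_rot: [3.14, -0.001, 1.398]
force: [0.4, 0.1, -2.5]
width: 34.6
gripper_force: 61.1
```

```bash
python3 -c "
from h import *
s,R=state();print(s['eef_pos'],s['tool_rot'],s['width'],s['force'])
plan((476.7,229.8,70,-9.9),(476.7,229.8,59.5,-9.9))"
```

```text
[477.34725221 231.13805101  80.18443917] [ 3.13985381e+00 -9.40643290e-04  1.39842851e+00] 34.602216962148354 [ 0.40182448  0.12575466 -2.46310642]
0.1, -0.1, 0.0 , -0.0014, -0.0004, 0.0102
--
-0.0, 0.0, 0.0 , 0.0000, 0.0000, 0.0105
--
```

Emit:
carry_out --deltas '[0,0,0,-0.0012,-0.0004,0.006,1,0,0,0,0,0,0.005,1,0,0,0,0,0,0.004,1,0,0,0,0,0,0.004,1,0,0,0,0,0,0.003,1,0,0,0,0,0,0,1]'

```text
clock: 19.35
eef_pos: [475.7, 230.3, 61.4]
tool_rot: [-3.141, -0.004, 1.399]
force: [-11.1, -2.3, 44.8]
width: 34.6
gripper_force: 67.2
```

```bash
python3 -c "
from h import *
s,R=state();print(s['eef_pos'],s['tool_rot'],s['width'],s['force'],s['torque'])"
```

```text
[475.73069365 230.29415847  61.439493  ] [-3.14073193 -0.00428742  1.39857424] 34.57571855334055 [-11.08866969  -2.2723483   44.81586173] [-0.7385243   2.24809229  0.08231021]
```

Emit:
carry_out --deltas '[0,0,0,0,0,-0.0015,1,0,0,0,0,0,0,-0.2,0,0,0,0,0,0,-0.2,0,0,0,0,0,0,-0.2,0,0,0,0,0,-0.03,-0.2,0,0,0,0,0,-0.04,-0.2,0,0,0,0,0,-0.05,-0.4,0,0,0,-0.035,0,0,-0.4,0,0,0,0,0,0,-0.4]'

```text
clock: 20.48
eef_pos: [469.6, 193.3, 179.1]
tool_rot: [3.141, 0.001, 1.395]
force: [0.1, 0.4, -0.3]
width: 59.9
gripper_force: 0.0
```

```bash
python3 - <<'E'
from mfit import *
s,R=state();print(s['eef_pos'],s['tool_rot'])
c,im=shot('wrist','r1');cv2.imwrite('pics/r1c.png',cv2.resize(im[60:400,80:560],None,fx=1.6,fy=1.6))
# next: B hover
plan((561.4,-398.7,160,-44.3))
E
```

```text
[469.59100791 193.29181824 179.0956456 ] [3.14144716e+00 7.04115120e-04 1.39534914e+00]
-0.0, 0.0, 3.1 , -0.0517, 0.0175, 0.0017
-0.0, 0.0, 3.1 , -0.0507, 0.0203, 0.0017
-0.0, 0.0, 3.1 , -0.0495, 0.0231, 0.0017
-0.0, 0.0, 3.1 , -0.0482, 0.0257, 0.0017
-0.0, 0.0, 3.1 , -0.0467, 0.0283, 0.0017
-0.0, 0.0, 3.1 , -0.0451, 0.0308, 0.0017
-0.0, 0.0, 3.1 , -0.0433, 0.0332, 0.0017
-0.0, 0.0, 3.1 , -0.0415, 0.0355, 0.0017
-0.0, 0.0, 3.1 , -0.0395, 0.0377, 0.0017
-0.0, 0.0, 3.1 , -0.0374, 0.0398, 0.0017
-0.0, 0.0, 3.1 , -0.0351, 0.0418, 0.0017
--
```

View pics/r1c.png

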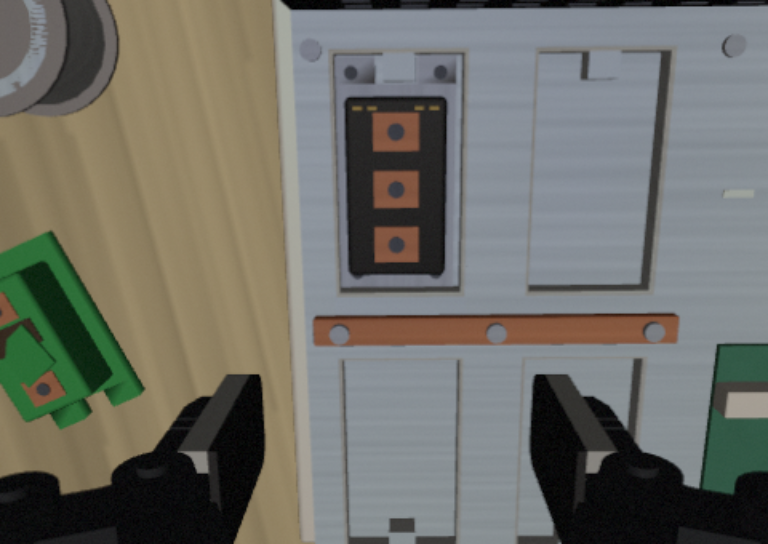

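The module sits flush in its bay, with its notch on the rib at (395,68). Next is module A.

```bash
python3 - <<'E'
from h import *
plan((564.6,-159.2,155,-62.8))
E
```

```text
-0.0, 0.0, 7.5 , -0.0475, 0.0221, 0.0034
-0.0, 0.0, 7.5 , -0.0442, 0.0282, 0.0034
-0.0, 0.0, 7.5 , -0.0401, 0.0337, 0.0034
-0.0, 0.0, 7.5 , -0.0353, 0.0387, 0.0034
-0.0, 0.0, 7.5 , -0.0299, 0.0430, 0.0034
-0.0, 0.0, 7.5 , -0.0240, 0.0465, 0.0034
-0.0, 0.0, 7.5 , -0.0177, 0.0493, 0.0034
--
```

Emit:
carry_out --deltas '[0,0,7.5,-0.0475,0.0221,0.0034,-0.7,0,0,7.5,-0.0442,0.0282,0.0034,-0.7,0,0,7.5,-0.0401,0.0337,0.0034,-0.7,0,0,7.5,-0.0353,0.0387,0.0034,-0.7,0,0,7.5,-0.0299,0.043,0.0034,-0.7,0,0,7.5,-0.024,0.0465,0.0034,-0.7,0,0,7.5,-0.0177,0.0493,0.0034,-0.7,0,0,0,0,0,0,-0.7,0,0,0,0,0,0,-0.7,0,0,0,0,0,0,-0.7]'

```text
clock: 21.78
eef_pos: [566.5, -155.7, 154.3]
tool_rot: [-3.14, -0.0, 0.486]
force: [0.3, 0.3, 0.6]
width: 72.5
gripper_force: 0.0
```

```bash
python3 -c "
from mfit import *
look('a1',(564.6,-159.2,27.2))"
```

```text
[ 566.5 -155.7  154.3] [-3.14  -0.     0.486] 72.5
fit [ 564.4 -159.5] 27.1 0.014
-0.0, -0.0, 0.2 , -0.0019, 0.0008, 0.0458
-0.0, -0.0, 0.2 , -0.0019, 0.0008, 0.0458
-0.0, -0.0, 0.2 , -0.0019, 0.0008, 0.0458
--
```

Emit:
carry_out --deltas '[0,0,0.2,-0.0019,0.0008,0.0456,-0.7,0,0,0.2,-0.0019,0.0008,0.0456,-0.7,0,0,0.2,-0.0019,0.0008,0.0454,-0.7,0,0,0,0,0,0,-0.7,0,0,0,0,0,0,-0.7,0,0,0,0,0,0,1,0,0,0,0,0,0,1,0,0,0,0,0,0,1,0,0,0,0,0,0,1]'

```text
clock: 22.95
eef_pos: [563.5, -162.6, 19.9]
tool_rot: [3.141, -0.002, 0.473]
force: [0.0, 1.5, 7.1]
width: 34.6
gripper_force: 61.6
```

```bash
python3 -c "
from h import *
s,R=state();print(s['eef_pos'],s['tool_rot'],s['width'],s['force'])
print(R.inv().apply(np.array([564.4,-159.5,0])-s['eef_pos']))
plan((562.6,-160.4,150,-62.9),(553.6,205,140,-9.8))"
```

```text
[ 563.51398718 -162.6396335    19.86305019] [ 3.14072737e+00 -2.26497322e-03  4.72700592e-01] 34.638470918119744 [0.03972474 1.47166275 7.08669793]
[ 2.17331072 -2.40914311 19.86594649]
0.0, -0.0, -0.0 , 0.0002, -0.0008, -0.0434
0.0, -0.0, -0.0 , 0.0001, -0.0008, -0.0434
0.0, -0.0, -0.0 , 0.0001, -0.0008, -0.0434
--
-0.0, 0.0, -7.6 , 0.0226, -0.0471, 0.0014
-0.0, 0.0, -7.6 , 0.0286, -0.0437, 0.0014
-0.0, 0.0, -7.6 , 0.0342, -0.0395, 0.0014
-0.0, 0.0, -7.6 , 0.0391, -0.0346, 0.0014
-0.0, 0.0, -7.6 , 0.0433, -0.0292, 0.0014
-0.0, 0.0, -7.6 , 0.0468, -0.0232, 0.0014
-0.0, 0.0, -7.6 , 0.0494, -0.0168, 0.0014
--
```

Emit:
carry_out --deltas '[0,0,0,0,-0.0008,-0.0434,1,0,0,0,0,-0.0008,-0.0434,1,0,0,0,0,-0.0008,-0.0434,1,0,0,-7.6,0.0226,-0.0471,0.0014,1,0,0,-7.6,0.0286,-0.0437,0.0014,1,0,0,-7.6,0.0342,-0.0395,0.0014,1,0,0,-7.6,0.0391,-0.0346,0.0014,1,0,0,-7.6,0.0433,-0.0292,0.0014,1,0,0,-7.6,0.0468,-0.0232,0.0014,1,0,0,-7.6,0.0494,-0.0168,0.0014,1,0,0,0,0,0,0,1,0,0,0,0,0,0,1]'

```text
clock: 24.45
eef_pos: [552.0, 204.3, 138.7]
tool_rot: [-3.142, 0.001, 1.401]
force: [0.4, -0.8, -3.3]
width: 35.0
gripper_force: 61.3
```

Emit:
carry_out --deltas '[0,0,0,0,0,0,1,0,0,0,0,0,0,1]'

```text
clock: 24.7
eef_pos: [552.6, 203.5, 138.8]
tool_rot: [3.141, 0.0, 1.398]
force: [0.3, -0.0, -2.2]
width: 34.9
gripper_force: 61.3
```

```bash
python3 -c "
from h import *
s,R=state();print(s['eef_pos'],s['tool_rot'],s['width'],s['force'])
c,im=shot('wrist','p2');cv2.imwrite('pics/p2c.png',cv2.resize(im[60:400,80:560],None,fx=1.6,fy=1.6))"
```

```text
[552.55702409 203.45732212 138.75718419] [3.14145593e+00 4.05635189e-04 1.39838696e+00] 34.942976077859605 [ 0.26272669 -0.03390448 -2.24481741]
```

View pics/p2c.png

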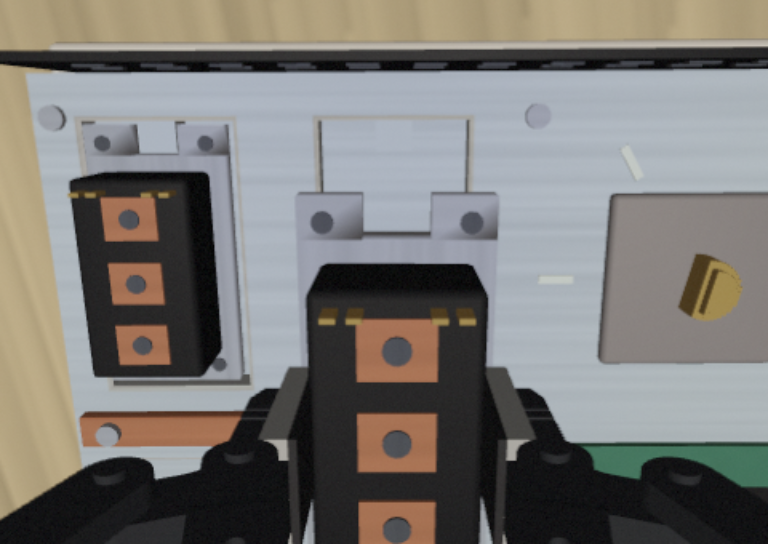

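The held plate's corners are at (297,193) and (497,193). The bay's rib-end corners are at (315,117) and (472,117). The shaft is at (711,287), with its flat facing left.

```bash
python3 -c "
from hv import *
t=held('p2',[(297,193),(497,193)],[(315,117),(472,117)],dz=19.5); print(t)
plan((*t,80,-9.8))
R=Ro.from_euler('xyz',ctrl.read_state()['tool_rot']);c=dict(np.load('pics/p2.npz'))
f=lambda px,z:ray(c,(np.array(px)+.5)/1.6-.5+[80,60],z)
a=f([(698,254),(681,312)],76);print(a, f([(720,285)],76))
print('plate',f([(611,194),(600,362)],61))"
```

```text
plate in tool [[ 48.2 -22.7   7.5]
 [ 48.2  22.    7.5]] bay in tool [[ 63.8 -27.1  83.7]
 [ 63.8  24.2  83.7]] widths 44.7 51.4
module ctr [552.7 207. ] TCP off tool [ 3.21 -0.39 -0.  ] bay ctr [554.  220.5] ang err deg 0.01
[553.78352632 217.30545698]
0.0, 0.0, -0.0 , 0.0068, -0.0005, 0.0294
0.0, 0.0, -0.0 , 0.0068, -0.0005, 0.0294
--
[[648.77837196 209.74612769  76.        ]
 [642.35665452 191.61629506  76.        ]] [[655.04443455 198.47423572  76.        ]]
plate [[628.11435151 230.51253668  61.        ]
 [619.02727244 172.40197288  61.        ]]
```

Emit:
carry_out --deltas '[0,0,0,0.0068,-0.0005,0.029,1,0,0,0,0.0068,-0.0005,0.029,1,0,0,0,0,0,0,1,0,0,0,0,0,0,1,0,0,0,0,0,0,1,0,0,0,0,0,0,1]'

```text
clock: 25.5
eef_pos: [554.2, 218.4, 81.6]
tool_rot: [3.14, -0.001, 1.401]
force: [0.5, 0.1, -3.6]
width: 34.3
gripper_force: 61.2
```

```bash
python3 -c "
from h import *
s,R=state();print(s['eef_pos'],s['tool_rot'],s['width'],s['force'])
plan((553.8,217.3,76,-9.8))"
```

```text
[554.2376096  218.38705725  81.59313805] [ 3.14027976e+00 -8.35823611e-04  1.40056556e+00] 34.275039489007064 [ 0.52139916  0.11646448 -3.62742839]
0.1, -0.0, 0.0 , -0.0012, -0.0003, 0.0056
--
```

Target seated TCP z is about 62.5, so I lower by 19 in all.

Emit:
carry_out --deltas '[0,0,0,-0.0012,-0.0003,0.006,1,0,0,0,0,0,0.005,1,0,0,0,0,0,0.004,1,0,0,0,0,0,0.003,1,0,0,0,0,0,0.002,1,0,0,0,0,0,0,1]'

```text
clock: 26.25
eef_pos: [553.0, 217.3, 62.8]
tool_rot: [-3.141, -0.002, 1.401]
force: [-6.8, -1.9, 16.3]
width: 34.6
gripper_force: 63.7
```

Emit:
carry_out --deltas '[0,0,0,0,0,0.0015,1,0,0,0,0,0,0,1,0,0,0,0,0,0,1]'

```text
clock: 26.62
eef_pos: [552.9, 217.3, 62.8]
tool_rot: [-3.141, -0.003, 1.401]
force: [-8.6, -0.9, 27.5]
width: 34.1
gripper_force: 65.1
```

Emit:
carry_out --deltas '[0,0,0,0,0,-0.001,1,0,0,0,0,0,0,-0.2,0,0,0,0,0,0,-0.2,0,0,0,0,0,0,-0.2,0,0,0,0,0,-0.03,-0.2,0,0,0,0,0,-0.035,-0.2,0,0,0,0,0,-0.035,-0.4,0,0,0,0,0,0,-0.4,0,0,0,0,0,0,-0.4]'

```text
clock: 27.75
eef_pos: [552.6, 217.5, 159.4]
tool_rot: [-3.14, 0.0, 1.401]
force: [-0.7, 0.3, -0.4]
width: 60.0
gripper_force: 0.0
```

```bash
python3 - <<'E'
from h import *
s,R=state();print(s['eef_pos'],s['tool_rot'],s['width']); shot('wrist','r2')
plan((561.4,-398.7,155,-44.3))
E
```

```text
[552.60174154 217.49140624 159.40495084] [-3.14046561e+00  2.81336288e-04  1.40110581e+00] 59.96252936286304
-0.0, 0.0, 3.1 , -0.0551, 0.0103, 0.0004
-0.0, 0.0, 3.1 , -0.0544, 0.0133, 0.0004
-0.0, 0.0, 3.1 , -0.0536, 0.0162, 0.0004
-0.0, 0.0, 3.1 , -0.0526, 0.0192, 0.0004
-0.0, 0.0, 3.1 , -0.0515, 0.0220, 0.0004
-0.0, 0.0, 3.1 , -0.0502, 0.0248, 0.0004
-0.0, 0.0, 3.1 , -0.0488, 0.0275, 0.0004
-0.0, 0.0, 3.1 , -0.0472, 0.0302, 0.0004
-0.0, 0.0, 3.1 , -0.0455, 0.0327, 0.0004
-0.0, 0.0, 3.1 , -0.0436, 0.0351, 0.0004
-0.0, 0.0, 3.1 , -0.0416, 0.0375, 0.0004
--
```

Emit:
carry_out --deltas '[0,0,3.1,-0.0551,0.0103,0.0004,-0.7,0,0,3.1,-0.0544,0.0133,0.0004,-0.7,0,0,3.1,-0.0536,0.0162,0.0004,-0.7,0,0,3.1,-0.0526,0.0192,0.0004,-0.7,0,0,3.1,-0.0515,0.022,0.0004,-0.7,0,0,3.1,-0.0502,0.0248,0.0004,-0.7,0,0,3.1,-0.0488,0.0275,0.0004,-0.7,0,0,3.1,-0.0472,0.0302,0.0004,-0.7,0,0,3.1,-0.0455,0.0327,0.0004,-0.7,0,0,3.1,-0.0436,0.0351,0.0004,-0.7,0,0,3.1,-0.0416,0.0375,0.0004,-0.7]'

```text
clock: 29.18
eef_pos: [563.9, -399.8, 153.9]
tool_rot: [-3.139, -0.0, 0.804]
force: [0.6, 0.2, 0.5]
width: 72.4
gripper_force: 0.0
```

Emit:
carry_out --deltas '[0,0,0,0,0,0,-0.7,0,0,0,0,0,0,-0.7,0,0,0,0,0,0,-0.7,0,0,0,0,0,0,-0.7]'

```text
clock: 29.68
eef_pos: [565.2, -397.0, 155.5]
tool_rot: [-3.141, -0.001, 0.808]
force: [-0.1, 0.8, 0.0]
width: 72.6
gripper_force: 0.0
```

```bash
python3 -c "
from mfit import *
look('b1',(561.4,-398.7,-134.3),flip=True,dz=18)"
```

```text
[ 565.2 -397.   155.5] [-3.141e+00 -1.000e-03  8.080e-01] 72.6
fit [ 560.9 -398.9] -134.3 0.095
-0.0, -0.0, 0.2 , -0.0007, -0.0006, 0.0459
-0.0, -0.0, 0.2 , -0.0007, -0.0006, 0.0459
-0.0, -0.0, 0.2 , -0.0007, -0.0006, 0.0459
--
```

```bash
python3 -c "
from mfit import *
im=cv2.imread('pics/b1.png');c=dict(np.load('pics/b1.npz'))
m=mask_of(im);v=im.copy()
sl=(sil(c,(560.9,-398.9,np.radians(-134.3)),(0,0),(480,640))*255).astype(np.uint8)
cs,_=cv2.findContours((sl>128).astype(np.uint8),cv2.RETR_EXTERNAL,cv2.CHAIN_APPROX_NONE);cv2.drawContours(v,cs,-1,(0,255,0),1)
cv2.imwrite('pics/b1v.png',cv2.resize(np.hstack([v[60:360,180:480],cv2.merge([m]*3)[60:360,180:480]]),None,fx=1.33,fy=1.33))"
```

```text
(no output)
```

View pics/b1v.png

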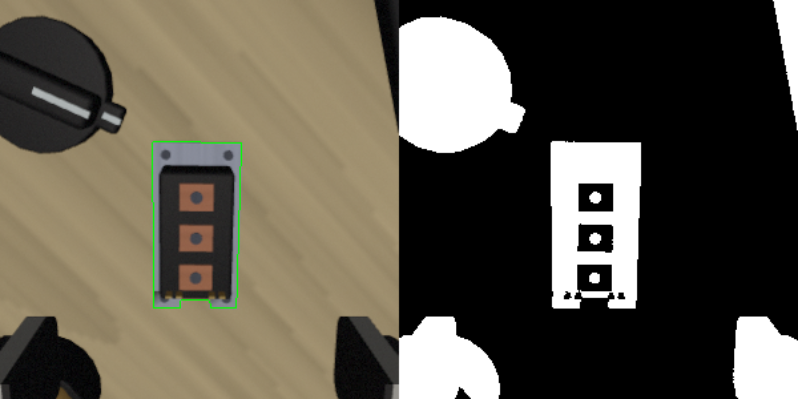

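The outline matches the module closely, so I pick it. The handle is clear at the upper left.

Emit:
carry_out --deltas '[0,0,0.2,-0.0007,-0.0006,0.0459,-0.7,0,0,0.2,-0.0007,-0.0006,0.0459,-0.7,0,0,0.2,-0.0007,-0.0006,0.0459,-0.7,0,0,0,0,0,0,-0.7,0,0,0,0,0,0,-0.7,0,0,0,0,0,0,1,0,0,0,0,0,0,1,0,0,0,0,0,0,1,0,0,0,0,0,0,1]'

```text
clock: 30.85
eef_pos: [562.7, -399.6, 20.0]
tool_rot: [3.139, -0.001, 0.795]
force: [-0.8, 0.9, 6.9]
width: 34.6
gripper_force: 62.5
```

```bash
python3 -c "
from h import *
s,R=state();print(s['eef_pos'],s['tool_rot'],s['width'],s['force'])
print(R.inv().apply(np.array([560.9,-398.9,0])-s['eef_pos']))
plan((563,-398,155,-44.3),(530,80,150,-9.8))"
```

```text
[ 562.73442382 -399.58787202   20.0277023 ] [ 3.13895329e+00 -7.78712693e-04  7.95433457e-01] 34.62501420532366 [-0.77006649  0.85268458  6.8954275 ]
[-0.80839134 -1.844431   20.02228049]
0.1, -0.0, -0.0 , 0.0005, -0.0002, -0.0450
0.1, -0.0, -0.0 , 0.0005, -0.0002, -0.0450
0.1, -0.0, -0.0 , 0.0005, -0.0003, -0.0450
--
-0.0, -0.0, -3.8 , 0.0355, -0.0397, 0.0006
-0.0, -0.0, -3.8 , 0.0380, -0.0373, 0.0006
-0.0, -0.0, -3.8 , 0.0404, -0.0346, 0.0006
-0.0, -0.0, -3.8 , 0.0427, -0.0319, 0.0006
-0.0, -0.0, -3.8 , 0.0447, -0.0289, 0.0006
-0.0, -0.0, -3.8 , 0.0465, -0.0259, 0.0006
-0.0, -0.0, -3.8 , 0.0482, -0.0227, 0.0006
-0.0, -0.0, -3.8 , 0.0496, -0.0194, 0.0006
-0.0, -0.0, -3.8 , 0.0508, -0.0161, 0.0006
--
```

Emit:
carry_out --deltas '[0,0,0,0.0005,0,-0.045,1,0,0,0,0.0005,0,-0.045,1,0,0,0,0.0005,0,-0.045,1,0,0,-3.8,0.0355,-0.0397,0.0006,1,0,0,-3.8,0.038,-0.0373,0.0006,1,0,0,-3.8,0.0404,-0.0346,0.0006,1,0,0,-3.8,0.0427,-0.0319,0.0006,1,0,0,-3.8,0.0447,-0.0289,0.0006,1,0,0,-3.8,0.0465,-0.0259,0.0006,1,0,0,-3.8,0.0482,-0.0227,0.0006,1,0,0,-3.8,0.0496,-0.0194,0.0006,1,0,0,-3.8,0.0508,-0.0161,0.0006,1]'

```text
clock: 32.35
eef_pos: [531.6, 82.3, 147.8]
tool_rot: [-3.142, -0.0, 1.394]
force: [0.9, -0.7, -3.0]
width: 34.7
gripper_force: 61.6
```

Emit:
carry_out --deltas '[0,0,0,0,0,0,1,0,0,0,0,0,0,1,0,0,0,0,0,0,1,0,0,0,0,0,0,1]'

```text
clock: 32.85
eef_pos: [532.2, 79.0, 147.7]
tool_rot: [3.141, 0.0, 1.39]
force: [-0.2, -0.0, -4.4]
width: 34.3
gripper_force: 61.6
```

```bash
python3 -c "
from h import *
s,R=state();print(s['eef_pos'],s['tool_rot'],s['width'],s['force'])
plan((532.9,99.2,85,-9.8))
c,im=shot('wrist','p3');cv2.imwrite('pics/p3c.png',cv2.resize(im[60:400,80:560],None,fx=1.6,fy=1.6))"
```

```text
[532.21419393  79.04464393 147.72017788] [3.14140398e+00 3.25888669e-04 1.38965733e+00] 34.3498555539943 [-0.15433731 -0.02869352 -4.39492913]
0.0, 0.0, -0.3 , 0.0100, -0.0015, 0.0314
0.0, 0.0, -0.3 , 0.0100, -0.0014, 0.0314
--
```

View pics/p3c.png

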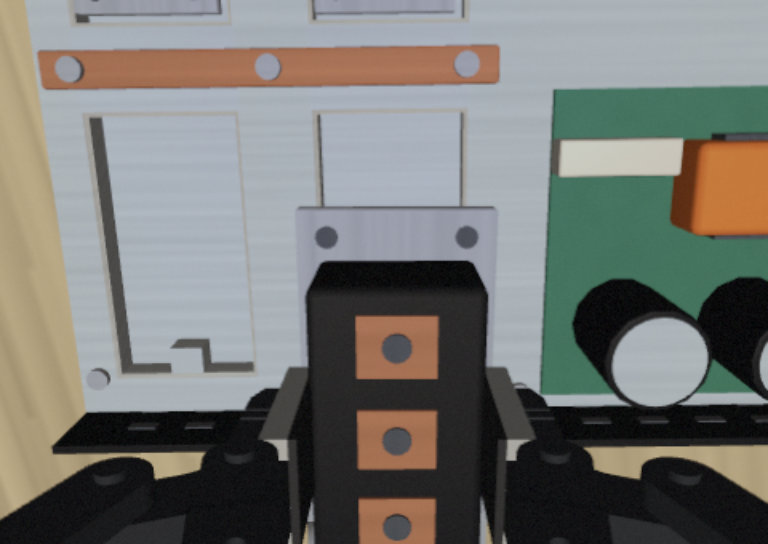

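```bash
python3 -c "
from hv import *
t=held('p3',[(297,207),(496,207)],[(314,111),(466,110)],dz=19.5); print(t)
plan((*t,83,-9.9))"
```

```text
plate in tool [[ 45.1 -22.9   7.5]
 [ 45.1  21.9   7.5]] bay in tool [[ 65.7 -28.5  92.7]
 [ 66.   23.1  92.7]] widths 44.7 51.6
module ctr [531.7  79.5] TCP off tool [ 0.13 -0.51 -0.  ] bay ctr [533.2  98.2] ang err deg 0.37
[533.68919446  98.02603995]
0.0, 0.0, -0.2 , 0.0094, -0.0009, 0.0323
0.0, 0.0, -0.2 , 0.0094, -0.0009, 0.0323
--
```

Emit:
carry_out --deltas '[0,0,-0.3,0.0096,-0.0015,0.032,1,0,0,-0.2,0.0096,-0.0014,0.032,1,0,0,0,0,0,0,1,0,0,0,0,0,0,1,0,0,0,0,0,0,1,0,0,0,0,0,0,1]'

```text
clock: 33.65
eef_pos: [533.3, 99.6, 84.6]
tool_rot: [3.14, -0.001, 1.4]
force: [0.1, -0.3, -3.0]
width: 34.6
gripper_force: 61.4
```

```bash
python3 -c "
from h import *
s,R=state();print(s['eef_pos'],s['tool_rot'],s['width'],s['force'])
plan((533,98.5,76,-9.8))"
```

```text
[533.25498991  99.59976898  84.58460527] [ 3.13999459e+00 -6.35342610e-04  1.40037859e+00] 34.64058551582708 [ 0.10595526 -0.34121604 -2.95511547]
0.1, -0.0, 0.0 , -0.0011, -0.0001, 0.0086
--
```

Emit:
carry_out --deltas '[0,0,0,-0.001,0,0.008,1,0,0,0,0,0,0.006,1,0,0,0,0,0,0.004,1,0,0,0,0,0,0.003,1,0,0,0,0,0,0.002,1,0,0,0,0,0,0,1]'

```text
clock: 34.4
eef_pos: [532.2, 98.8, 62.9]
tool_rot: [-3.141, -0.002, 1.4]
force: [-7.5, -0.3, 20.8]
width: 34.5
gripper_force: 64.5
```

Emit:
carry_out --deltas '[0,0,0,0,0,0.0015,1,0,0,0,0,0,0,1,0,0,0,0,0,-0.0015,1,0,0,0,0,0,0,-0.2,0,0,0,0,0,0,-0.2,0,0,0,0,0,0,-0.2,0,0,0,0,0,-0.03,-0.2,0,0,0,0,0,-0.05,-0.2,0,0,0,-0.03,0,-0.055,-0.4,0,0,0,0,0,0,-0.4,0,0,0,0,0,0,-0.4]'

```text
clock: 35.78
eef_pos: [527.0, 70.0, 195.1]
tool_rot: [-3.141, -0.001, 1.401]
force: [-0.8, -0.2, -1.2]
width: 59.4
gripper_force: 0.0
```

```bash
python3 - <<'E'
from h import *
s,R=state();print(s['eef_pos'],s['tool_rot'],s['width'],s['qpos'].round(2))
c,im=shot('wrist','r3'); t,im2=shot('top','t3')
# compose check: wrist + top crop on inverter
cv2.imwrite('pics/r3v.png',np.hstack([cv2.resize(im[:400],(480,300)),cv2.resize(im2[120:320,80:290],(315,300))]))
E
```

```text
[527.04487314  69.98943321 195.09254793] [-3.14078396e+00 -7.26939251e-04  1.40114618e+00] 59.35974001474386 [-0.64  0.6   0.7   1.9  -0.52  0.83  0.17]
```

View pics/r3v.png

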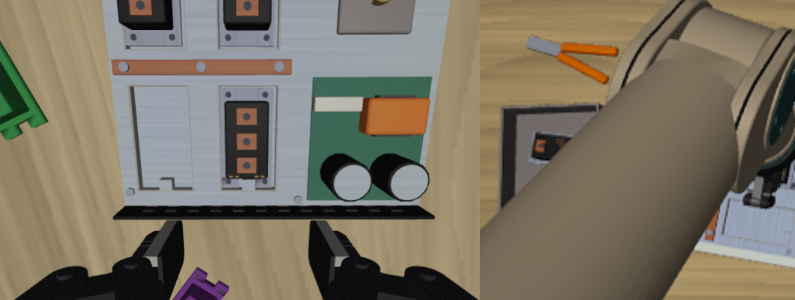

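All three modules are seated in their bays, so only the handle is left. I look at the shaft from directly above.

```bash
python3 - <<'E'
from h import *
plan((640,195,190,-9.7))
E
```

```text
-0.1, 0.0, 0.0 , 0.0473, 0.0303, 0.0013
-0.1, 0.0, 0.0 , 0.0473, 0.0303, 0.0013
-0.1, 0.0, 0.0 , 0.0473, 0.0303, 0.0013
--
```

Emit:
carry_out --deltas '[0,0,0,0.0473,0.0303,0.0013,-1,0,0,0,0.0473,0.0303,0.0013,-1,0,0,0,0.0473,0.0303,0.0013,-1,0,0,0,0,0,0,-1,0,0,0,0,0,0,-1,0,0,0,0,0,0,-1,0,0,0,0,0,0,-1]'

```text
clock: 36.75
eef_pos: [640.6, 192.9, 191.8]
tool_rot: [-3.141, -0.0, 1.399]
force: [-0.0, 0.4, 0.0]
width: 85.2
gripper_force: 0.0
```

```bash
python3 - <<'E'
from h import *
s,R=state();print(s['eef_pos'],s['tool_rot'])
c,im=shot('wrist','s1'); u=proj(c,[[652,197,70]])[0]; print(u)
x,y=(u-[50,37.5]).astype(int); print(x,y); cv2.imwrite('pics/s1c.png',cv2.resize(im[y:y+75,x:x+100],None,fx=8,fy=8,interpolation=cv2.INTER_CUBIC))
E
```

```text
[640.58806347 192.91792933 191.76588442] [-3.14126266e+00 -4.87496678e-05  1.39932085e+00]
[344.86558438 224.91151461]
294 187
```

View pics/s1c.png

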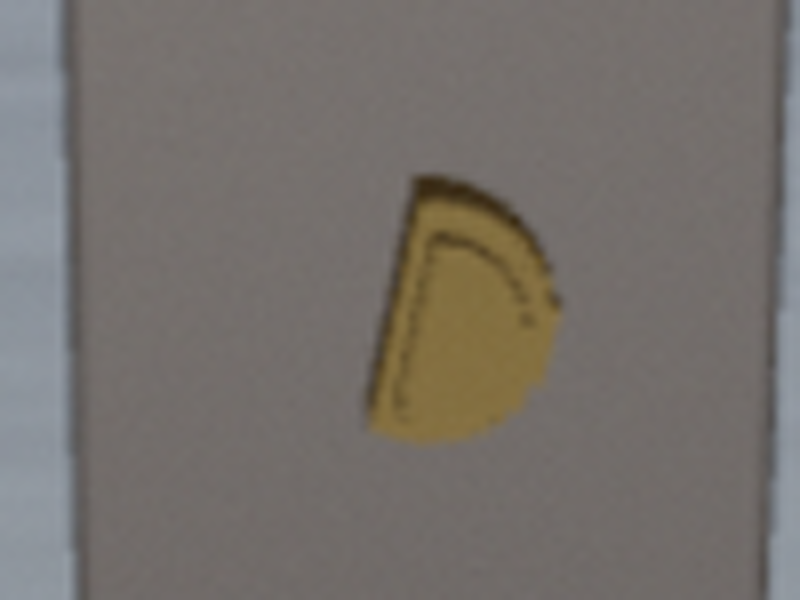

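The shaft's flat edge runs from (415,180) to (370,425) and faces left. I fit the D-prism silhouette, and the handle's from the earlier picture.

```bash
cat > dfit.py <<'E'
from mfit import *
def dsec(r,f,z):
    t0=np.arccos(f/r); t=np.linspace(t0,2*np.pi-t0,60); return np.c_[r*np.cos(t),r*np.sin(t),np.full(60,z)]
SH=[np.r_[dsec(10,3,61),dsec(10,3,73.7),dsec(8.2,1.4,76)]]
t=np.linspace(0,2*np.pi,80); circ=lambda r,z:np.c_[r*np.cos(t),r*np.sin(t),np.full(80,z)]
HA=[np.r_[circ(32,0),circ(32,22)],pr(-30,30,-8,8,22,48),pr(25,40,-5,5,0,12)]
def sfit(c,M,parts,q0,off,S=4,step=(4,4,.15)):
    def sil(q):
        out=np.zeros((M.shape[0]*S,M.shape[1]*S),np.uint8)
        for P in parts:
            h=cv2.convexHull(((proj(c,np.c_[rot(P[:,:2],*q),P[:,2]])+.5-off)*S-.5).astype(np.float32)).reshape(-1,2)
            cv2.fillConvexPoly(out,np.round(h*16).astype(np.int32),255,shift=4)
        return cv2.resize(out,M.shape[::-1],interpolation=cv2.INTER_AREA)/255.
    r=minimize(lambda q:np.abs(sil(q)-M).sum()/M.sum(),q0,method='Nelder-Mead',options=dict(initial_simplex=[np.array(q0)]+[np.array(q0)+np.eye(3)[i]*step[i] for i in range(3)],xatol=.01,fatol=1e-4))
    return r.x,r.fun
def shaft(c,im,off=(294,187),q0=(650,197,2.8)):
    sub=im[off[1]:off[1]+75,off[0]:off[0]+100].astype(int)
    M=((sub[:,:,2]-sub[:,:,0])>28).astype(np.uint8)
    k=max(cv2.findContours(M,cv2.RETR_EXTERNAL,cv2.CHAIN_APPROX_NONE)[0],key=cv2.contourArea); m=np.zeros_like(M); cv2.drawContours(m,[k],-1,1,-1)
    return sfit(c,m.astype(float),SH,q0,off)
def handle(c,im,q0):
    u=proj(c,[[q0[0],q0[1],20]])[0]; r=int(62*c['mtx'][0,0]/np.linalg.norm(-c['R'].T@c['t']-[q0[0],q0[1],20]))
    x0,y0=max(0,int(u[0])-r),max(0,int(u[1])-r); m=mask_of(im[y0:int(u[1])+r,x0:int(u[0])+r])
    L,lab,st,_=cv2.connectedComponentsWithStats(m); k=lab[int(u[1])-y0,int(u[0])-x0]; k=k or 1+np.argmax(st[1:,4])
    cs,_=cv2.findContours((lab==k).astype(np.uint8),cv2.RETR_EXTERNAL,cv2.CHAIN_APPROX_NONE)
    M=np.zeros_like(m); cv2.drawContours(M,cs,-1,1,-1)
    return sfit(c,M.astype(float),HA,q0,(x0,y0))
E
python3 - <<'E'
from dfit import *
L=lambda n:(dict(np.load(f'pics/{n}.npz')),cv2.imread(f'pics/{n}.png'))
q,f=shaft(*L('s1')); print('shaft',q.round(2),np.degrees(q[2]).round(1),'joint',((np.radians(170.33)-q[2])).round(3),f)
for n in ('w2',):
    q,f=handle(*L(n),(556,-294,np.radians(-63))); print('handle',n,q.round(2),np.degrees(q[2]).round(1),f)
plan((562,-300,200,-80),(562,-300,200,-153))
E
```

```text
shaft [653.63 195.96   2.75] 157.8 joint 0.219 0.08059711689553871
handle w2 [ 557.79 -295.56   -1.21] -69.2 0.06223882435039613
-0.0, -0.0, 7.8 , -0.0555, 0.0007, -0.0009
-0.0, -0.0, 7.8 , -0.0549, 0.0082, -0.0009
-0.0, -0.0, 7.8 , -0.0532, 0.0156, -0.0009
-0.0, -0.0, 7.8 , -0.0506, 0.0227, -0.0009
-0.0, -0.0, 7.8 , -0.0471, 0.0294, -0.0009
-0.0, -0.0, 7.8 , -0.0427, 0.0355, -0.0009
-0.0, -0.0, 7.8 , -0.0375, 0.0409, -0.0009
-0.0, -0.0, 7.8 , -0.0316, 0.0456, -0.0009
-0.0, -0.0, 7.8 , -0.0251, 0.0495, -0.0009
--
0.0, 0.0, 9.1 , -0.0000, -0.0000, -0.0000
0.0, 0.0, 9.1 , -0.0000, -0.0000, -0.0000
0.0, 0.0, 9.1 , -0.0000, 0.0000, -0.0000
0.0, 0.0, 9.1 , -0.0000, 0.0000, -0.0000
0.0, 0.0, 9.1 , -0.0000, 0.0000, -0.0000
0.0, 0.0, 9.1 , -0.0000, 0.0000, -0.0000
0.0, 0.0, 9.1 , -0.0000, 0.0000, -0.0000
0.0, 0.0, 9.1 , -0.0000, 0.0000, -0.0000
--
```

Emit:
carry_out --deltas '[0,0,7.8,-0.0555,0.0007,-0.0009,-1,0,0,7.8,-0.0549,0.0082,-0.0009,-1,0,0,7.8,-0.0532,0.0156,-0.0009,-1,0,0,7.8,-0.0506,0.0227,-0.0009,-1,0,0,7.8,-0.0471,0.0294,-0.0009,-1,0,0,7.8,-0.0427,0.0355,-0.0009,-1,0,0,7.8,-0.0375,0.0409,-0.0009,-1,0,0,7.8,-0.0316,0.0456,-0.0009,-1,0,0,7.8,-0.0251,0.0495,-0.0009,-1,0,0,9.1,0,0,0,-1,0,0,9.1,0,0,0,-1,0,0,9.1,0,0,0,-1]'

```text
clock: 38.3
eef_pos: [562.5, -299.7, 199.9]
tool_rot: [-3.141, -0.0, -0.307]
force: [-0.0, 0.2, 0.1]
width: 85.3
gripper_force: 0.0
```

Emit:
carry_out --deltas '[0,0,9.1,0,0,0.009,-1,0,0,9.1,0,0,0.009,-1,0,0,9.1,0,0,0.009,-1,0,0,9.1,0,0,0.009,-1,0,0,9.1,0,0,0,-0.6,0,0,0,0,0,0,-0.6,0,0,0,0,0,0,-0.6,0,0,0,0,0,0,-0.6,0,0,0,0,0,0,-0.6]'

```text
clock: 39.42
eef_pos: [562.8, -299.4, 163.9]
tool_rot: [-3.141, -0.0, -1.094]
force: [-0.7, -0.4, -0.8]
width: 68.1
gripper_force: 0.0
```

```bash
python3 - <<'E'
from dfit import *
s,R=state();print(s['eef_pos'],s['tool_rot'],s['qpos'].round(2))
c,im=shot('wrist','h1')
for a in (-60,-70):
    q,f=handle(c,im,(557,-295,np.radians(a))); print('handle',q.round(2),np.degrees(q[2]).round(1),f)
# white pointer line on the nose / bar
w=(im.min(axis=2)>120)&((im[:,:,2].astype(int)-im[:,:,0])<25)
u=proj(c,[[q[0],q[1],20]])[0]; r=110; sub=np.zeros_like(w); sub[max(0,int(u[1])-r):int(u[1])+r,int(u[0])-r:int(u[0])+r]=1
L,lab,st,ce=cv2.connectedComponentsWithStats((w&sub).astype(np.uint8))
for i in range(1,L):
    if st[i,4]>8:
        ys,xs=np.where(lab==i); vx,vy,x0,y0=cv2.fitLine(np.c_[xs,ys].astype(np.float32),cv2.DIST_L2,0,.01,.01).ravel()
        for z in (48,12):
            p=ray(c,[(x0-10*vx,y0-10*vy),(x0+10*vx,y0+10*vy)],z); d=p[1]-p[0]; print(st[i],z,p.mean(0).round(1),np.degrees(np.arctan2(d[1],d[0])).round(1))
b=im[int(u[1])-120:int(u[1])+120,int(u[0])-120:int(u[0])+120]; print(u,b.shape); cv2.imwrite('pics/h1c.png',cv2.resize(b,None,fx=2.4,fy=2.4))
E
```

```text
[ 562.80978936 -299.41126305  163.88774673] [-3.14109109e+00 -3.88329492e-05 -1.09423581e+00] [-0.14  1.01  1.2   1.64 -1.    1.22 -1.37]
handle [ 557.81 -295.91   -1.19] -68.2 0.05803414518907769
handle [ 557.46 -295.53   -1.17] -67.0 0.05850604714410007
[335 174   6  13  60] 48 [ 573.2 -331.5   48. ] -69.7
[335 174   6  13  60] 12 [ 570.5 -327.9   12. ] -69.7
[332 196   8  41 205] 48 [ 563.8 -310.9   48. ] -67.7
[332 196   8  41 205] 12 [ 559.8 -304.5   12. ] -67.7
[332.76001505 230.95429266] (240, 240, 3)
```

```bash
python3 - <<'E'
from dfit import *
plan((557.5,-295.7,34,-157.7))
E
```

```text
-0.0, 0.0, 1.7 , -0.0019, 0.0010, 0.0433
-0.0, 0.0, 1.7 , -0.0019, 0.0011, 0.0433
-0.0, 0.0, 1.7 , -0.0018, 0.0011, 0.0433
--
```

Emit:
carry_out --deltas '[0,0,1.7,-0.0019,0.001,0.0433,-0.6,0,0,1.7,-0.0019,0.0011,0.0433,-0.6,0,0,1.7,-0.0018,0.0011,0.0433,-0.6,0,0,0,0,0,0,-0.6,0,0,0,0,0,0,-0.6,0,0,0,0,0,0,1,0,0,0,0,0,0,1,0,0,0,0,0,0,1,0,0,0,0,0,0,1,0,0,0,0,0,0,1]'

```text
clock: 40.72
eef_pos: [557.8, -296.0, 34.6]
tool_rot: [-3.141, -0.001, -1.184]
force: [0.4, 0.4, 6.5]
width: 14.1
gripper_force: 60.2
```

```bash
python3 - <<'E'
from dfit import *
s,R=state();print(s['eef_pos'],s['tool_rot'],s['qpos'].round(2),s['force'],s['width'])
print('handle in tool',R.inv().apply(np.array([557.6,-295.7,0])-s['eef_pos']))
plan((560,-290,160,-157.7),(600,-60,170,-60))
E
```

```text
[ 557.79679824 -296.03472609   34.56188215] [-3.14084508e+00 -7.75048610e-04 -1.18385999e+00] [-0.06  1.09  0.94  1.72 -1.08  0.94 -1.41] [0.44508869 0.38009231 6.48019555] 14.06596711726692
handle in tool [-0.41102905  0.08177625 34.56152248]
-0.0, -0.0, -0.0 , -0.0016, -0.0015, -0.0418
-0.0, -0.0, -0.0 , -0.0016, -0.0015, -0.0418
-0.0, -0.0, -0.0 , -0.0016, -0.0015, -0.0418
--
0.0, 0.0, -9.8 , -0.0198, -0.0124, -0.0010
0.0, 0.0, -9.8 , -0.0174, -0.0156, -0.0010
0.0, 0.0, -9.8 , -0.0145, -0.0183, -0.0010
0.0, 0.0, -9.8 , -0.0111, -0.0205, -0.0010
0.0, 0.0, -9.8 , -0.0075, -0.0221, -0.0010
0.0, 0.0, -9.8 , -0.0036, -0.0231, -0.0010
0.0, 0.0, -9.8 , 0.0003, -0.0233, -0.0010
0.0, 0.0, -9.8 , 0.0043, -0.0230, -0.0010
0.0, 0.0, -9.8 , 0.0081, -0.0219, -0.0010
0.0, 0.0, -9.8 , 0.0117, -0.0202, -0.0010
--
```

Emit:
carry_out --deltas '[0,0,0,-0.0016,-0.0015,-0.0418,1,0,0,0,-0.0016,-0.0015,-0.0418,1,0,0,0,-0.0016,-0.0015,-0.0418,1,0,0,-9.8,-0.0198,-0.0124,-0.001,1,0,0,-9.8,-0.0174,-0.0156,-0.001,1,0,0,-9.8,-0.0145,-0.0183,-0.001,1,0,0,-9.8,-0.0111,-0.0205,-0.001,1,0,0,-9.8,-0.0075,-0.0221,-0.001,1,0,0,-9.8,-0.0036,-0.0231,-0.001,1,0,0,-9.8,0.0003,-0.0233,-0.001,1,0,0,-9.8,0.0043,-0.023,-0.001,1,0,0,-9.8,0.0081,-0.0219,-0.001,1]'

```text
clock: 42.22
eef_pos: [595.5, -81.6, 167.8]
tool_rot: [-3.141, 0.001, 0.361]
force: [1.0, 0.4, -0.7]
width: 14.1
gripper_force: 59.4
```

```bash
python3 - <<'E'
from dfit import *
s,R=state();print(s['eef_pos'],s['tool_rot'],s['qpos'].round(2),s['width'])
a=np.radians(157.8); t=np.array([654,196])-50*np.array([np.cos(a),np.sin(a)])-0; print(t)
plan((640,80,190,10),(*t,192,67.8))
E
```

```text
[595.4543291  -81.61132615 167.78539747] [-3.14110006e+00  8.40620843e-04  3.61000041e-01] [-0.35  0.75  0.75  1.74 -0.63  0.91 -0.54] 14.128623707865863
[700.29352924 177.10796066]
-0.0, 0.0, -9.9 , 0.0123, -0.0169, -0.0028
-0.0, 0.0, -9.9 , 0.0151, -0.0146, -0.0028
-0.0, 0.0, -9.9 , 0.0174, -0.0117, -0.0028
-0.0, 0.0, -9.9 , 0.0191, -0.0086, -0.0028
-0.0, 0.0, -9.9 , 0.0203, -0.0052, -0.0028
-0.0, 0.0, -9.9 , 0.0209, -0.0016, -0.0028
-0.0, 0.0, -9.9 , 0.0209, 0.0020, -0.0028
-0.0, 0.0, -9.9 , 0.0202, 0.0056, -0.0028
--
-0.0, -0.0, -9.6 , 0.0142, 0.0127, -0.0003
-0.0, -0.0, -9.6 , 0.0119, 0.0149, -0.0003
-0.0, -0.0, -9.6 , 0.0092, 0.0167, -0.0003
-0.0, -0.0, -9.6 , 0.0063, 0.0180, -0.0003
-0.0, -0.0, -9.6 , 0.0032, 0.0188, -0.0003
-0.0, -0.0, -9.6 , -0.0000, 0.0191, -0.0003
--
```

Emit:
carry_out --deltas '[0,0,-9.9,0.0123,-0.0169,-0.0028,1,0,0,-9.9,0.0151,-0.0146,-0.0028,1,0,0,-9.9,0.0174,-0.0117,-0.0028,1,0,0,-9.9,0.0191,-0.0086,-0.0028,1,0,0,-9.9,0.0203,-0.0052,-0.0028,1,0,0,-9.9,0.0209,-0.0016,-0.0028,1,0,0,-9.9,0.0209,0.002,-0.0028,1,0,0,-9.9,0.0202,0.0056,-0.0028,1,0,0,-9.6,0.0142,0.0127,0,1,0,0,-9.6,0.0119,0.0149,0,1,0,0,-9.6,0.0092,0.0167,0,1,0,0,-9.6,0.0063,0.018,0,1]'

```text
clock: 43.72
eef_pos: [681.8, 143.5, 189.9]
tool_rot: [-3.14, -0.001, 2.413]
force: [-0.2, -0.1, -1.5]
width: 14.3
gripper_force: 59.4
```

Emit:
carry_out --deltas '[0,0,-9.6,0.0032,0.0188,0,1,0,0,-9.6,0,0.0191,0,1,0,0,0,0,0,0,1,0,0,0,0,0,0,1,0,0,0,0,0,0,1,0,0,0,0,0,0,1,0,0,0,0,0,0,1]'

```text
clock: 44.6
eef_pos: [702.5, 175.3, 190.7]
tool_rot: [-3.142, 0.0, 2.742]
force: [-0.1, -0.2, -1.2]
width: 14.5
gripper_force: 59.3
```

```bash
python3 - <<'E'
from dfit import *
s,R=state();print(s['eef_pos'],s['tool_rot'],s['qpos'].round(2),s['width'],s['force'])
c,im=shot('wrist','s2')
u=proj(c,[[654,196,70]])[0]; off=(int(u[0])-50,int(u[1])-37); print(u)
q,f=shaft(c,im,off,(653.5,196,2.75)); print('shaft',q.round(2),np.degrees(q[2]).round(1),f)
sub=im[off[1]:off[1]+75,off[0]:off[0]+100]; sub2=cv2.imread('pics/s1.png')[187:262,294:394]
cv2.imwrite('pics/s2c.png',cv2.resize(np.vstack([np.hstack([b,cv2.merge([(((b[:,:,2].astype(int)-b[:,:,0])>28)*255).astype(np.uint8)]*3)]) for b in (sub,sub2)]),None,fx=4,fy=4))
E
```

```text
[702.4599526  175.31117841 190.72243301] [-3.14153870e+00  1.07459811e-04  2.74240227e+00] [-0.35  0.78  0.12  1.32 -0.1   1.04  0.96] 14.488190825546207 [-0.06978593 -0.23913137 -1.24925291]
[326.56673667 150.48647577]
shaft [653.48 195.8    2.78] 159.4 0.038188008322299974
```

```bash
python3 - <<'E'
from dfit import *
plan((653.3,196.3,120,69))
E
```

```text
-0.0, 0.0, -0.9 , 0.0267, 0.0001, 0.0353
-0.0, 0.0, -0.9 , 0.0267, 0.0005, 0.0353
--
```

Emit:
carry_out --deltas '[0,0,-0.9,0.0267,0.0001,0.0353,1,0,0,-0.9,0.0267,0.0005,0.0353,1,0,0,0,0,0,0,1,0,0,0,0,0,0,1,0,0,0,0,0,0,1,0,0,0,0,0,0,1]'

```text
clock: 45.4
eef_pos: [654.5, 196.0, 120.9]
tool_rot: [3.141, 0.002, 2.774]
force: [0.7, 0.2, -0.7]
width: 14.1
gripper_force: 59.3
```

```bash
python3 - <<'E'
from dfit import *
s,R=state();print(s['eef_pos'],s['tool_rot'],s['width'],s['force'])
plan((653.3,196.3,113,69))
E
```

```text
[654.54565176 195.99618653 120.92330819] [3.14058008e+00 1.78427113e-03 2.77350381e+00] 14.06241006933455 [ 0.70032534  0.16596115 -0.69815615]
0.1, 0.1, -0.1 , 0.0013, -0.0002, 0.0079
--
```

Emit:
carry_out --deltas '[0,0,0,0.0012,0,0.007,1,0,0,0,0,0,0.003,1,0,0,0,0,0,0.003,1,0,0,0,0,0,0.003,1,0,0,0,0,0,0,1]'

```text
clock: 46.02
eef_pos: [653.0, 195.7, 103.7]
tool_rot: [-3.141, 0.001, 2.774]
force: [3.5, -3.4, -2.7]
width: 14.2
gripper_force: 59.2
```

Emit:
carry_out --deltas '[0,0,0,0,0,0.003,1,0,0,0,0,0,0.003,1,0,0,0,0,0,0.003,1,0,0,0,0,0,0,1,0,0,0,0,0,0,1]'

```text
clock: 46.65
eef_pos: [653.3, 195.6, 95.6]
tool_rot: [-3.141, 0.002, 2.774]
force: [3.3, -4.5, 2.9]
width: 14.6
gripper_force: 59.9
```

Emit:
carry_out --deltas '[0,0,0,0,0,0.0007,1,0,0,0,0,0,0,1,0,0,0,0,0,0,1,0,0,7,0,0,0,1,0,0,7,0,0,0,1,0,0,7,0,0,0,1,0,0,7,0,0,0,1,0,0,7,0,0,0,1,0,0,7,0,0,0,1,0,0,0,0,0,0,1,0,0,0,0,0,0,1]'

```text
clock: 48.02
eef_pos: [653.5, 195.7, 95.6]
tool_rot: [3.14, 0.002, 2.04]
force: [2.3, -4.7, 7.5]
width: 14.2
gripper_force: 60.4
```

```bash
python3 - <<'E'
from dfit import *
s,R=state();print(s['eef_pos'],np.degrees(s['tool_rot']),s['qpos'].round(2),s['width'],s['force'],s['torque'])
E
```

```text
[653.53939167 195.74757911  95.59023167] [1.79881822e+02 1.11213420e-01 1.16909711e+02] [-0.5   0.85  0.3   1.54 -0.31  0.8   0.39] 14.2391943785833 [ 2.31109569 -4.68827766  7.48507942] [-1.19353518 -0.2505     -0.05113543]
```

Tool yaw is now 117°. I keep turning and watch the moment for the stop.

Emit:
carry_out --deltas '[0,0,5,0,0,0,1,0,0,5,0,0,0,1,0,0,4,0,0,0,1,0,0,0,0,0,0,1,0,0,0,0,0,0,1]'

```text
clock: 48.65
eef_pos: [653.7, 195.8, 95.6]
tool_rot: [3.139, 0.001, 1.796]
force: [1.9, -6.0, 6.2]
width: 14.3
gripper_force: 60.4
```

```bash
python3 - <<'E'
from dfit import *
s,R=state();print(s['eef_pos'],np.degrees(s['tool_rot']),s['width'],s['force'],s['torque'])
E
```

```text
[653.71181116 195.75783961  95.62097916] [1.79833980e+02 8.43666669e-02 1.02931358e+02] 14.25748798719074 [ 1.85833211 -5.98198398  6.19026195] [-1.17500196 -0.30038704  0.0258701 ]
```

Emit:
carry_out --deltas '[0,0,4,0,0,0,1,0,0,4,0,0,0,1,0,0,3,0,0,0,1,0,0,0,0,0,0,1,0,0,0,0,0,0,1]'

```text
clock: 49.28
eef_pos: [653.8, 195.7, 95.6]
tool_rot: [3.138, 0.001, 1.605]
force: [1.7, -5.5, 6.8]
width: 14.5
gripper_force: 60.4
```

```bash
python3 - <<'E'
from dfit import *
s,R=state();print(s['eef_pos'],np.degrees(s['tool_rot']),s['width'],s['force'],s['torque'])
E
```

```text
[653.82568709 195.72062516  95.6347467 ] [1.79805186e+02 5.46192132e-02 9.19352231e+01] 14.477078370960673 [ 1.67409393 -5.50384818  6.77681024] [-1.15947628 -0.36972589  0.10796422]
```

Emit:
carry_out --deltas '[0,0,3,0,0,0,1,0,0,3,0,0,0,1,0,0,0,0,0,0,1,0,0,0,0,0,0,1]'

```text
clock: 49.78
eef_pos: [653.8, 195.8, 95.6]
tool_rot: [3.138, 0.001, 1.5]
force: [1.8, -5.1, 7.6]
width: 14.7
gripper_force: 60.4
```

```bash
python3 - <<'E'
from dfit import *
s,R=state();print(s['eef_pos'],np.degrees(s['tool_rot']),s['width'],s['force'],s['torque'])
E
```

```text
[653.7502955  195.8165998   95.61066466] [1.79806295e+02 3.32158892e-02 8.59547501e+01] 14.666744984580998 [ 1.8491175  -5.11699133  7.5941112 ] [-1.17602605 -0.34685593  0.17338537]
```

```bash
python3 - <<'E'
from dfit import *
s,R=state(); c,im=shot('wrist','g1')
p=[653.6,195.8]; u=proj(c,[[*p,85]])[0]; print(u)
w=(im.min(axis=2)>110)&((im[:,:,2].astype(int)-im[:,:,0])<25)
L,lab,st,ce=cv2.connectedComponentsWithStats(w.astype(np.uint8))
for i in range(1,L):
    if 15<st[i,4]<900:
        ys,xs=np.where(lab==i); vx,vy,x0,y0=cv2.fitLine(np.c_[xs,ys].astype(np.float32),cv2.DIST_L2,0,.01,.01).ravel()
        o=[]
        for z in (109,73,55):
            q=ray(c,[(x0-10*vx,y0-10*vy),(x0+10*vx,y0+10*vy)],z); d=q[1]-q[0]; m=q.mean(0)[:2]-p; o+=[np.degrees(np.arctan2(d[1],d[0])).round(1),np.degrees(np.arctan2(m[1],m[0])).round(1),np.hypot(*m).round(1)]
        print(st[i],o)
cv2.imwrite('pics/g1c.png',cv2.resize(im[0:340,80:560],None,fx=1.6,fy=1.6))
E
```

```text
[328.41293513 302.7863884 ]
[605  65  35  94 210] [np.float64(74.4), np.float64(35.4), np.float64(112.2), np.float64(74.4), np.float64(29.2), np.float64(132.6), np.float64(74.4), np.float64(26.7), np.float64(143.2)]
[323 195   9  25 199] [np.float64(-93.4), np.float64(86.5), np.float64(42.8), np.float64(-93.4), np.float64(86.5), np.float64(36.2), np.float64(-93.4), np.float64(86.4), np.float64(32.8)]
[266 213  30  27 351] [np.float64(33.7), np.float64(109.7), np.float64(41.5), np.float64(33.7), np.float64(121.1), np.float64(36.7), np.float64(33.7), np.float64(127.9), np.float64(34.9)]
[374 223  26  29 327] [np.float64(-53.5), np.float64(56.7), np.float64(39.6), np.float64(-53.5), np.float64(41.5), np.float64(35.7), np.float64(-53.5), np.float64(33.0), np.float64(34.9)]
[323 242  10  76 757] [np.float64(-94.0), np.float64(87.3), np.float64(18.7), np.float64(-94.0), np.float64(89.4), np.float64(5.3), np.float64(-94.0), np.float64(-104.6), np.float64(1.4)]
[285 333  12  13  73] [np.float64(-72.6), np.float64(-173.1), np.float64(12.4), np.float64(-72.6), np.float64(-129.3), np.float64(26
[... 313 characters left out ...]
.float64(23.5), np.float64(84.9), np.float64(-106.8), np.float64(47.8), np.float64(84.9), np.float64(-105.1), np.float64(60.1)]
[348 387   5  11  27] [np.float64(81.9), np.float64(-76.4), np.float64(25.4), np.float64(81.9), np.float64(-82.6), np.float64(50.6), np.float64(81.9), np.float64(-83.8), np.float64(63.2)]
[160 404  15  27 264] [np.float64(58.6), np.float64(-154.1), np.float64(67.1), np.float64(58.6), np.float64(-144.4), np.float64(96.3), np.float64(58.6), np.float64(-141.4), np.float64(111.5)]
[144 416  14  26 215] [np.float64(59.6), np.float64(-153.2), np.float64(75.1), np.float64(59.6), np.float64(-144.5), np.float64(106.6), np.float64(59.6), np.float64(-141.9), np.float64(122.8)]
```

View pics/g1c.png

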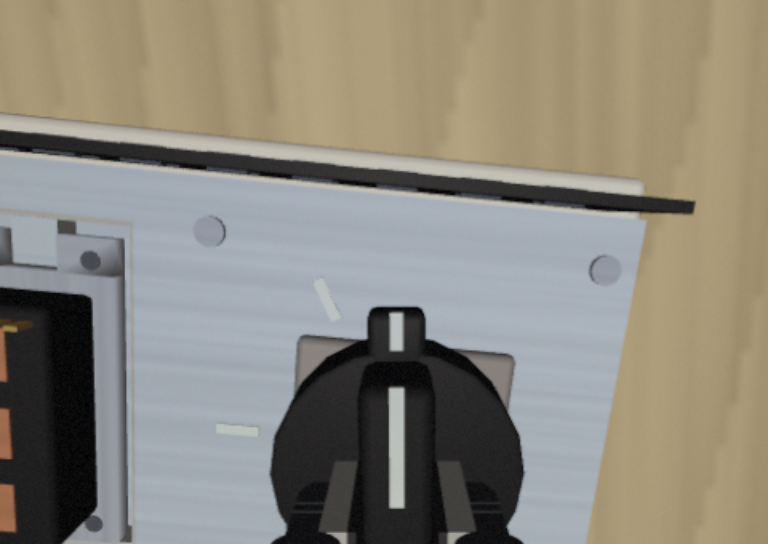

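The pointer is at about 86.5°, well past the ON mark (about 110°), so the shaft is at its stop with the play taken up. I ease the grip and let go.

Emit:
carry_out --deltas '[0,0,-2,0,0,0,1,0,0,0,0,0,0,1,0,0,0,0,0,0,0.4,0,0,0,0,0,0,0.2,0,0,0,0,0,0,0,0,0,0,0,0,0,0,0,0,0,0,0,-0.02,0,0,0,0,0,0,-0.03,0,0,0,0,0,0,-0.04,0,0,0,0,-0.03,0,-0.03,0,0,0,0,0,0,0,0,0,0,0,0,0,0,0]'

```text
clock: 51.32
eef_pos: [650.9, 167.7, 214.6]
tool_rot: [-3.141, -0.001, 1.535]
force: [-0.2, 0.4, 0.0]
width: 43.2
gripper_force: 0.0
```

```bash
python3 - <<'E'
from dfit import *
s,R=state(); print(s['eef_pos'],s['width'],s['force'],s['torque']); c,im=shot('wrist','g2')
w=(im.min(axis=2)>110)&((im[:,:,2].astype(int)-im[:,:,0])<25)
L,lab,st,ce=cv2.connectedComponentsWithStats(w.astype(np.uint8))
for i in range(1,L):
    if 25<st[i,4]<900:
        ys,xs=np.where(lab==i); vx,vy,x0,y0=cv2.fitLine(np.c_[xs,ys].astype(np.float32),cv2.DIST_L2,0,.01,.01).ravel()
        for z in (109,):
            q=ray(c,[(x0-10*vx,y0-10*vy),(x0+10*vx,y0+10*vy)],z); d=q[1]-q[0]; m=q.mean(0)
            print(st[i],np.degrees(np.arctan2(d[1],d[0])).round(1),m.round(1))
# silhouette of disc: dark mask circle
g=(im.max(axis=2)<70).astype(np.uint8); 
u=proj(c,[[653.6,195.8,83]])[0]; print('expected disc top centre px',u)
# old modules in tray and top view save
shot('top','t4'); shot('scene','sc4')
E
```

```text
[650.94242784 167.66178367 214.63642329] 43.165609021453264 [-0.22640635  0.40220712  0.03174092] [-0.01147301  0.03441244 -0.0276271 ]
[520   0  43 120 207] 74.5 [771.4 266.7 109. ]
[546   0  48 120 600] 74.4 [786.5 265.7 109. ]
[559   0  51 123 620] 74.4 [794.4 264.6 109. ]
[572   0  53 127 636] 74.4 [802.4 263.7 109. ]
[585   0  55 130 625] 74.4 [810.3 262.4 109. ]
[612  66  28  71 308] 74.8 [821.1 242.1 109. ]
[624 102  16  38 157] 75.5 [826.3 231.  109. ]
[328 141   6  45 270] -92.0 [653.9 214.5 109. ]
[ 31 218  11  11  95] -47.5 [474.7 184.8 109. ]
[230 336  15  14 111] -66.7 [590.1 101.3 109. ]
[412 336  14  14 115] 62.3 [706.2  97.1 109. ]
[297 393  19   6  73] -9.9 [632.2  59.  109. ]
expected disc top centre px [330.78025812 188.83725243]
```

```bash
python3 - <<'E'
from h import *
im=cv2.imread('pics/t4.png'); c=dict(np.load('pics/t4.npz')); im0=cv2.imread('pics/top0.png')
for n,I in (('now',im),('start',im0)):
    h=cv2.cvtColor(I,cv2.COLOR_BGR2HSV); m=cv2.inRange(h,(4,110,60),(13,255,255)); L,_,st,ce=cv2.connectedComponentsWithStats(m)
    print(n,[(ray(c,[ce[i]],42)[0][:2].round(0).tolist(),int(st[i,4])) for i in range(1,L) if 8<st[i,4]<200 and 20<ce[i][0]<560 and ce[i][1]>120])
d=np.abs(im.astype(int)-im0).max(2)
for n,(x,y,w,hh) in {'meter':(378,135,70,42),'pot':(492,265,40,36),'driver':(404,318,100,24),'reel':(144,310,44,40)}.items(): print(n,(d[y:y+hh,x:x+w]>40).mean().round(3))
E
```

```text
now [([742.0, -229.0], 10), ([735.0, -166.0], 9), ([702.0, 345.0], 49), ([710.0, 340.0], 11), ([670.0, 356.0], 66), ([650.0, 98.0], 50), ([559.0, 385.0], 55), ([561.0, 247.0], 50), ([557.0, 227.0], 51), ([554.0, 206.0], 49), ([540.0, 126.0], 48), ([537.0, 105.0], 49), ([533.0, 85.0], 47), ([482.0, 423.0], 37), ([481.0, 264.0], 51), ([478.0, 386.0], 51), ([478.0, 243.0], 50), ([474.0, 222.0], 51), ([443.0, -82.0], 31), ([429.0, -95.0], 31), ([415.0, -110.0], 32), ([301.0, 165.0], 27), ([291.0, 204.0], 34)]
start [([742.0, -230.0], 9), ([732.0, -148.0], 28), ([687.0, 368.0], 189), ([713.0, 380.0], 24), ([710.0, 340.0], 11), ([651.0, 97.0], 53), ([579.0, -151.0], 47), ([575.0, -381.0], 47), ([563.0, 249.0], 44), ([561.0, -160.0], 44), ([561.0, -396.0], 52), ([556.0, 207.0], 52), ([544.0, -169.0], 49), ([546.0, -410.0], 49), ([462.0, 139.0], 49), ([455.0, 97.0], 50), ([450.0, -269.0], 51), ([443.0, -82.0], 31), ([440.0, -286.0], 51), ([429.0, -302.0], 51), ([429.0, -95.0], 32), ([415.0, -110.0], 33), ([301.0, 165.0], 28), ([291.0, 204.0], 34)]
meter 0.0
pot 0.0
driver 0.0
reel 0.0
```

```bash
python3 -c "
from cell import ctrl
print(ctrl.finish_job())"
```

```text
the job is handed in; nothing more can be done
None
```

The job is handed in at about 52 s of the 210 s: both blown modules are in the scrap tray, all three new modules are seated in bays, and the handle is down on its shaft, turned past the ON mark and released. The shaft angle was judged from the pointer rather than read directly, and the hand-in returned no verdict.

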